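Roll a stone core home against the saw stop under a hand board

TASK

Pick up the wooden hand board by its grip, lay its flat rubber underside on top of the lying stone core and, pressing gently, roll the core under the board along the metal bed, up the ramp, over the rib and home against the end stop, keeping the board on it until it is home: the stone is brittle, so never press hard and never touch it with the gripper itself. Then put the board back flat on its rubber mat and let go, leaving the core at rest against the stop and everything else on the bench where it was.

Things in the scene. Friction and masses are not known exactly. Their poses are not given: they have to be found in the camera images.
- bed: Fixed aluminium loading bed, plate 130 (x) by 220 (y) by 10 mm thick on the worktop. Origin: centre of its underside; z up. y is the rolling direction: the core starts on the +y half, between two low round ribs 1.5 mm proud at y = +52 and +28 mm, and is rolled towards -y: off the low rib, up a gentle steel ramp (15 degrees) that ends at y = -15 mm, onto the sole, over its rib to the end stop.
- seat (a point): Axis of the core when home, at bed x = 0, y = -63 mm. The point lies 32 mm above the worktop, but the steel sole there is packed up by an unknown 0.5 to 9 mm, so the core ends that much higher. Sole: flat, with a round rib 2 mm proud at bed y = -50 mm, and the end stop, a dark bar 16 mm high with its face at bed y = -85 mm; home is between these (2 mm of play). Axes as the bed's.
- core: Loose stone cylinder 44 mm in diameter, 110 mm long, about 0.43 kg, lying across the bed near bed y = +40 mm. Origin: middle of its axis; x runs along it. At the start its top is 54 mm above the worktop; while rolling it rises by up to 11 mm. It rolls half as far as the board moves. Brittle: the board may press on it with at most 20 N; about 8 N turns it over the ribs without slipping.
- board: Loose hand board, about 0.22 kg: plywood plate 70 (x) by 170 (y) by 12 mm thick, rubber underside. Origin: centre of its underside; z up. Over its middle, on short springs (8 N per mm, up to 7 mm of give), sits a wooden grip 60 mm long (x), 24 mm thick (y), from 22 to 67 mm above the underside: grip it across the 24 mm, along y. It lies on the mat, lengthwise along it.
- mat: Fixed rubber mat 110 (x) by 210 (y) by 4 mm thick, on the worktop; origin: centre of its underside. The board starts on it and goes back on it.
- offcut: Bystander: short stone offcut standing on end beside the bed (its far side), 36 mm diameter, 35 mm high; origin centre of its underside.
- brush: Bystander: brush 170 mm long lying beside the bed on the robot's side, along the bed's y, under 30 mm high; origin near its middle.
- cube: Bystander: dark stone cube of 24 mm, beyond the mat; origin centre of its underside.
- jar: Bystander: closed jar 64 mm diameter, 80 mm high at the back; origin centre of its underside.
- wrench: Bystander: wrench 160 mm long lying at the back left; origin near its middle.
- oil: Bystander: bottle 56 mm diameter, 140 mm high at the back left; origin centre of its underside.
Mind the look-alikes: they are no part of the job. Of the things like the board, leave any that is orange or yellow; of the rest the smaller one is meant.

How it is judged:
By the outcome, as a careful person would: the job done as asked, in the order asked, and still so for the second after the job is handed in, with the robot touching nothing.
It also fails if it takes over 72 s, if anything falls off the work surface, if the arm or the gripper's body presses on something with over 40 N, if the wrist force passes 120 N, or if a joint passes its speed limit or range.

ROBOT

A 7-joint arm with a two-finger parallel gripper is mounted at the origin on the work surface. World frame = base frame: x ahead of the robot, y to its left, z up, the work surface at z = 0. Lengths are in m, angles in rad, forces in N, time in s.
With the tool pointing down it reaches from about 0.425 to 0.875 m from the base axis. Payload 4.7 kg.
Tool frame: the origin (TCP) lies on the centre line of the jaws, within the pads' length; the fingertips stand ahead of it and the grasp point (between the pads) lies 8 mm behind it (ctrl.finger_overhang is the x of the fingertips in the tool frame, in m); x points along the fingers, z is the direction in which the jaws open and shut, and the axes are right-handed (so a half turn about x gives the same grasp; the last joint's range is limited). The gripper opens to 87 mm and grips with 3 to 60 N. Pads are 19 mm wide; open, the fingers measure 117 mm over their backs; the gripper's body (75 mm by 190 mm) begins 51 mm behind the grasp point.
Start: joints at [1.352, 0.321, -0.07, 1.45, 0.023, 1.371, -0.057], TCP at [0.15, -0.632, 0.234] pointing down, gripper open.
Joint ranges: [-2.86, 2.86], [-0.3, 2.09], [-1.38, 1.24], [0.06, 2.45], [-1.56, 4.7], [0.09, 2.05], [-2.69, 2.69]. Speed limits (rad/s): [2.57, 2.57, 3.14, 3.14, 3.14, 3.14, 3.14].

INTERFACE

Orientations are given as a rotation vector (axis times angle).
In Python, from bench import readout, viewer, job, nets, ctrl gives the robot as it stands.
- The arm moves only by the shell command python3 -m creep 'ROWS' [FORCE]. ROWS is JSON, a list of rows, each an object with "linear": the shift along the tool's x, y, z in m, a list of three; "twist": the turn, a rotation vector about the tool's x, y, z in degrees, a list of three; "fingers": the gripper's target within -1 to 1 (shut at 1, half-way at 0, fully open at -1). A call has 1 to 8 rows; each row is the pose to reach, as a shift and turn from the pose commanded when the call began, along the tool's axes at that moment; what a row does not reach only later rows make up. A row lasts 1/12 s, in which the tool goes at most 41.7 mm and 7.16 degrees, less where a joint would pass 70% of its speed; a pose out of reach is approached as far as the arm can. A call with a gripper value outside its range is refused whole. The fingers move at their own pace and stop on an object; FORCE is the grip in N (left out, the last holds). Time passes only in rows, so rows that repeat a pose let the fingers close. It gives the time, the measured TCP pose, the force and the opening at its end, in the units of the state.
- readout.get_state(): the state, without advancing time (a new reading comes with each control period).
- viewer.get_image(name): name is "scene" or "top" or "wrist"; returns (picture, depth): 480x640x3 uint8, red, green, blue; 480x640 float32, m along the optical axis (not along the pixel's ray), 0 where there is no reading.
- viewer.camera_params(name): a dict with "K" (3x3 intrinsics, pixels), "cam_to_world" (4x4, takes a point from camera to world coordinates). Camera axes: x right, y down, z forward; pixel columns grow to the right and rows downward; lengths in m; the calibration is good to about 2 mm. The wrist camera is an equidistant fisheye: a pixel r from the principal point sees the ray r / f radians off the axis. A picture is of the moment at which its call begins: read the wrist's pose just before it. camera_params takes no time and is no camera call; for the wrist camera it gives the pose at the moment of the call.
- job.close_job(): hands the job in, once; it reports no verdict.
Trained networks look in the newest picture that a camera, given by its name, has taken for a name from the list of things; names that differ only in an ending like _2 or _b are one class to them, and where a whole thing is asked for, a point or a joint stands for the part that bears it (a point fixed in the world has none). Each returns a list of dicts, best first, with "conf" (0 to 1); they miss things now and then, are a little off and sometimes report something else, mostly with a low value. They report only what shows in the picture. A call takes as long as a camera call. They do not tell look-alikes from the thing itself.
- nets.boxes_of(camera, label): "centre" ([x, y, z] in m, in world coordinates, good to about 4 mm: the middle of the surface that is visible of it).
- nets.place_of(camera, label): "centre" ([x, y, z] in m, in world coordinates, good to about 4 mm: a listed point, or the origin of a listed thing).
The state is a dict: "time": time; "joint_positions": joint angles; "qd": joint speeds; "joint_torque": joint torques, N m; "position": TCP position; "tool_rot": TCP orientation; "ft_force": force on the tool from outside, world axes, zero at the start; "torque": the same for the moment, N m; "grip_width": opening from 0.0 (shut) to 1.0 (fully open).
Only numpy, scipy, OpenCV 4.12 (cv2) and the standard library are available. Lean on these libraries where they do the work, as an engineer would, in place of code of your own. Each camera call takes 0.05 s, during which the arm holds its last target.

## Working session

There is one attempt and no reset: what is moved stays moved. The work goes in short steps, Python scripts to look and compute and a shell command to move; the robot and the scene stay as the last step left them, time stands still between calls to the robot, and variables do not carry over. Pictures are saved under pics/ and viewed, and the job is handed in when it is done.

```bash
ls; mkdir -p pics
cat > h.py <<'E'
import numpy as np, cv2
from bench import readout, viewer, job, nets, ctrl
from scipy.spatial.transform import Rotation as R
def snap(cam,fn):
    p,d=viewer.get_image(cam); cv2.imwrite('pics/'+fn,p[:,:,::-1]); np.save('pics/'+fn+'.npy',d); return p,d
def cloud(cam,d):
    P=viewer.camera_params(cam);K=P['K'];T=np.array(P['cam_to_world']);K=np.array(K)
    v,u=np.mgrid[:d.shape[0],:d.shape[1]]
    X=np.stack([(u-K[0,2])/K[0,0]*d,(v-K[1,2])/K[1,1]*d,d],-1)
    return X@T[:3,:3].T+T[:3,3]
E
python3 - <<'E'
from h import *
s=readout.get_state();print({k:np.round(v,3) for k,v in s.items()}, ctrl.finger_overhang)
print(R.from_rotvec(s['tool_rot']).as_matrix().round(3))
for c in ['scene','top']:
    snap(c,c+'0.png')
    for l in ['board','core','bed','mat','seat']:
        for f in (nets.place_of,nets.boxes_of):
            print(c,l,f.__name__,[(round(x['conf'],2),np.round(x['centre'],3)) for x in f(c,l)])
print(readout.get_state()['time'])
E
```

```text
pics
{'time': np.float64(0.0), 'joint_positions': array([ 1.352,  0.322, -0.07 ,  1.452,  0.023,  1.371, -0.057]), 'qd': array([ 0.001,  0.001, -0.001,  0.003, -0.001, -0.   , -0.   ]), 'joint_torque': array([-1.0000e-03, -4.9129e+01, -4.0400e-01, -3.1254e+01, -6.4000e-02,
        4.4000e-02,  0.0000e+00]), 'position': array([ 0.15 , -0.632,  0.232]), 'tool_rot': array([ 1.037,  1.312, -1.035]), 'ft_force': array([ 0.895,  0.156, -0.176]), 'torque': array([ 0.016,  0.007, -0.072]), 'grip_width': np.float64(0.997)} 0.011
[[-0.001  0.973  0.231]
 [ 0.002  0.231 -0.973]
 [-1.    -0.    -0.002]]
scene board call [(0.94, array([ 0.344,  0.626, -0.003])), (0.81, array([0.567, 0.466, 0.003])), (0.66, array([0.246, 0.326, 0.001]))]
scene board call [(0.91, array([0.57 , 0.452, 0.015])), (0.87, array([0.497, 0.212, 0.017])), (0.7, array([0.266, 0.299, 0.019])), (0.64, array([0.362, 0.605, 0.017]))]
scene core call [(0.83, array([ 0.551, -0.028,  0.035]))]
scene core call [(0.82, array([ 0.563, -0.033,  0.05 ])), (0.4, array([0.763, 0.087, 0.073]))]
scene bed call [(0.89, array([ 0.546, -0.067
[... 485 characters left out ...]
0.63 , 0.001])), (0.79, array([ 0.244,  0.327, -0.004])), (0.76, array([0.569, 0.468, 0.001]))]
top board call [(0.86, array([0.248, 0.325, 0.014])), (0.67, array([0.566, 0.461, 0.015])), (0.62, array([0.347, 0.623, 0.019])), (0.58, array([0.488, 0.224, 0.016]))]
top core call [(0.94, array([ 0.558, -0.028,  0.031]))]
top core call [(0.65, array([ 0.556, -0.024,  0.051]))]
top bed call []
top bed call [(0.77, array([0.542, 0.012, 0.008]))]
top mat call [(0.77, array([ 0.482,  0.214, -0.004]))]
top mat call [(0.84, array([0.453, 0.196, 0.005]))]
top seat call [(0.53, array([0.765, 0.106, 0.002])), (0.4, array([ 0.554, -0.03 ,  0.03 ]))]
top seat call [(0.87, array([0.537, 0.008, 0.013]))]
1.1
```

View pics/scene0.png

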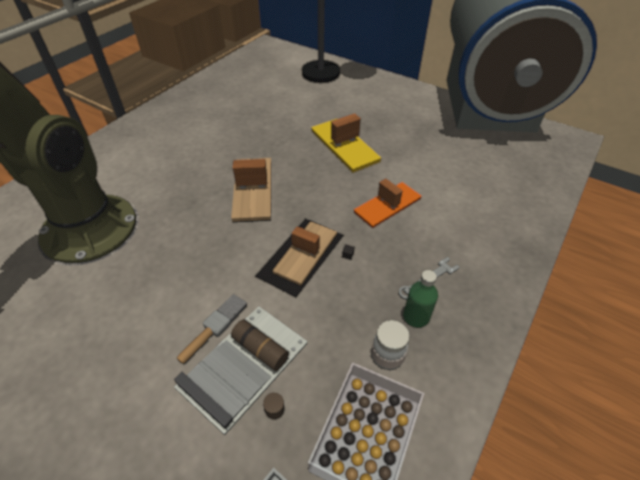

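View pics/top0.png

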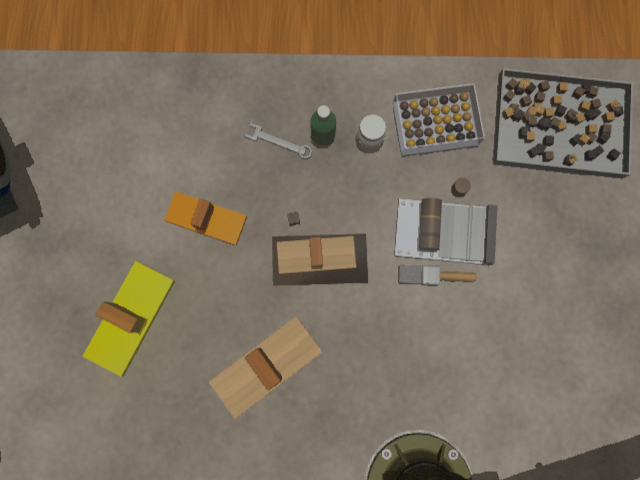

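The top view shows the plain board on the dark mat at pixel (317,254). The bed is centred near (446,231), with the core at (430,224) and the stop on the right at (491,234). The big plain board and the orange and yellow ones are look-alikes. Next I measure exact poses.

```bash
cat > m.py <<'E'
from h import *
p=cv2.imread('pics/top0.png');d=np.load('pics/top0.png.npy');X=cloud('top',d)
hsv=cv2.cvtColor(p,cv2.COLOR_BGR2HSV)
def rect(m,name):
    pts=X[m][:,:2].astype(np.float32);r=cv2.minAreaRect(pts);print(name,m.sum(),np.round(r[0],4),np.round(r[1],4),round(r[2],2),'meanz',np.median(X[m][:,2]).round(4))
def roi(u0,u1,v0,v1):
    m=np.zeros(d.shape,bool);m[v0:v1,u0:u1]=1;return m&(d>0)
z=X[...,2]
b=roi(265,375,228,290)
rect(b&(z>0.009),'board');rect(b&(z>0.05),'grip');rect(b&(z>0.002)&(hsv[...,2]<70),'mat')
print('z board',np.percentile(z[b&(z>0.009)],[5,25,50,75,95]).round(4))
c=roi(390,500,195,267)
rect(c&(z>0.006),'bed');rect(c&(z>0.04),'core')
# profile along y
for u in range(394,500,2):
    print(u,X[230,u].round(4),X[250,u].round(4),X[210,u].round(4))
P=viewer.camera_params('top');print(np.round(P['K'],1),np.round(P['cam_to_world'],3))
E
python3 m.py
```

```text
board 2534 [0.476  0.2138] [0.1053 0.2039] 2.22 meanz 0.0168
grip 330 [0.4868 0.2217] [0.0601 0.0239] 5.46 meanz 0.0711
mat 767 [0.4562 0.2155] [0.2226 0.0946] 74.8 meanz 0.0049
z board [0.0117 0.015  0.0168 0.0191 0.0718]
bed 5818 [ 0.544  -0.0673] [0.1616 0.2472] 1.79 meanz 0.0174
core 946 [ 0.5439 -0.0814] [0.1619 0.1145] 79.05 meanz 0.051
394 [ 0.5459  0.0462 -0.0034] [0.4993 0.0475 0.004 ] [0.5908 0.0465 0.0014]
396 [0.5437 0.0434 0.0087] [0.4987 0.0437 0.0084] [ 0.5914  0.0416 -0.0009]
398 [0.5439 0.0388 0.0082] [0.4978 0.0402 0.0147] [0.5889 0.0388 0.011 ]
400 [0.5434 0.0348 0.011 ] [0.4981 0.0355 0.0134] [0.589  0.0343 0.0107]
402 [0.5438 0.03   0.0093] [0.4989 0.0303 0.0082] [0.5892 0.0297 0.0101]
404 [0.5436 0.0258 0.0109] [0.4984 0.0264 0.0118] [0.5893 0.0251 0.0097]
406 [0.5436 0.0213 0.0109] [0.499  0.0214 0.0081] [0.5899 0.0203 0.0075]
408 [0.5435 0.017  0.0116] [0.4992 0.0168 0.0072] [0.5892 0.0163 0.0109]
410 [0.5441 0.0121 0.0089] [0.4994 0.0122 0.0062] [0.5899 0.0113 0.0078]
412 [0.5443 0.0074 0.0079] [0.4987 0.0086 0.0113] [0.5892 0.0074 0.0113]
414 [0.5435 0.0038 
[... 2989 characters left out ...]
9  0.0241]
488 [ 0.5415 -0.1544  0.0352] [ 0.4976 -0.1538  0.0326] [ 0.5859 -0.1555  0.0365]
490 [ 0.5418 -0.1594  0.0335] [ 0.4976 -0.1579  0.0335] [ 0.5863 -0.1605  0.0346]
492 [ 0.5417 -0.1634  0.0347] [ 0.4976 -0.1623  0.0334] [ 0.5859 -0.1642  0.037 ]
494 [ 0.5422 -0.1686  0.032 ] [ 0.4973 -0.1658  0.0362] [ 0.5869 -0.17    0.0326]
496 [ 0.5486 -0.1843 -0.003 ] [ 0.5023 -0.1811  0.002 ] [ 0.5865 -0.1738  0.0347]
498 [ 0.548  -0.1877  0.0007] [ 0.5035 -0.1882 -0.0059] [ 5.941e-01 -1.895e-01  1.000e-04]
[[558.4   0.  323.7]
 [  0.  558.4 244.9]
 [  0.    0.    1. ]] [[ 0.011 -0.989  0.149  0.324]
 [-1.    -0.012 -0.009  0.215]
 [ 0.01  -0.149 -0.989  1.234]
 [ 0.     0.     0.     1.   ]]
```

Run:
```python
import cv2
p=cv2.imread('pics/top0.png')
cv2.imwrite('pics/z1.png',cv2.resize(p[185:295,260:500],None,fx=3.3,fy=3.3,interpolation=cv2.INTER_CUBIC))
```

```text
(no output)
```

View pics/z1.png

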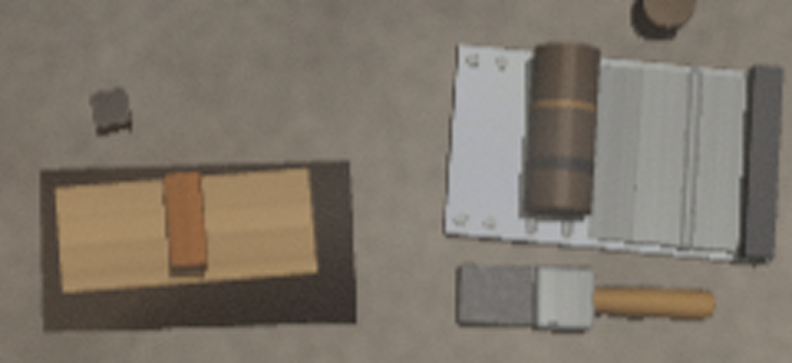

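```bash
cat > m2.py <<'E'
from h import *
p=cv2.imread('pics/top0.png');d=np.load('pics/top0.png.npy');X=cloud('top',d)
hsv=cv2.cvtColor(p,cv2.COLOR_BGR2HSV).astype(int)
P=viewer.camera_params('top');K=np.array(P['K']);T=np.array(P['cam_to_world'])
v,u=np.mgrid[:480,:640]
ray=np.stack([(u-K[0,2])/K[0,0],(v-K[1,2])/K[1,1],np.ones_like(u)],-1)@T[:3,:3].T
def onplane(m,z): 
    r=ray[m]; return (T[:3,3]+r*((z-T[2,3])/r[:,2])[:,None])[:,:2].astype(np.float32)
def roi(u0,u1,v0,v1):
    m=np.zeros(d.shape,bool);m[v0:v1,u0:u1]=1;return m
def rep(n,m,z):
    r=cv2.minAreaRect(onplane(m,z));q=onplane(m,z);c=q.mean(0);w,V=np.linalg.eigh(np.cov(q.T));ax=V[:,1]
    print(n,m.sum(),np.round(r[0],4),np.round(r[1],4),round(r[2],2),'mean',c.round(4),'longaxis yaw',np.degrees(np.arctan2(ax[1],ax[0])).round(2))
print(p[250,290],p[250,316],p[280,320],p[215,412],p[225,480],p[235,491],p[200,385], hsv[250,290],hsv[250,316],hsv[280,320])
S=hsv[...,1];V=hsv[...,2]
b=roi(270,372,230,288)
rep('plate+grip',b&(S>75)&(V>90),.016)
rep('mat',b&~((S>75)&(V>90))&(V<75)|b&(S>75)&(V>90),.004)
g=b&(X[...,2]>.05)&(d>0)
rep('grip',g,.071)
s=roi(484,500,198,270)&(V<90)&(X[...,2]>.025)
rep('stop',s,.0345)
c=roi(415,445,190,256)&(X[...,2]>.03)&(X[...,2]<.07)
rep('core',c,.045)
t=roi(394,440,196,262)&(V>140)&(S<60)
rep('bedbright',t,.01)
# line fit of bed bottom/top edge of gray
bed=roi(394,490,190,268)&(V>125)&(S<40)
cv2.imwrite('pics/bedm.png',cv2.resize((bed[185:295,380:505]*255).astype(np.uint8),None,fx=4,fy=4))
for side in (0,1):
    pts=[]
    for uu in list(range(398,418))+list(range(442,484)):
        col=np.where(bed[:,uu])[0]
        if len(col): pts.append((uu,col.max()+.5 if side else col.min()-.5))
    pts=np.array(pts);f=np.polyfit(pts[:20,0],pts[:20,1],1);f2=np.polyfit(pts[20:,0],pts[20:,1],1);print(side,f,f2,np.polyfit(pts[:,0],pts[:,1],1))
E
python3 m2.py
```

```text
[100 136 161] [ 63  97 138] [47 55 62] [174 174 172] [147 150 152] [90 89 93] [113 126 134] [ 18  97 161] [ 14 139 138] [16 62 62]
plate+grip 2547 [0.4874 0.2214] [0.0757 0.1716] 5.26 mean [0.4861 0.2217] longaxis yaw 95.11
mat 3759 [0.4761 0.2124] [0.1074 0.207 ] 2.46 mean [0.4758 0.2091] longaxis yaw 84.11
grip 330 [0.4858 0.2216] [0.0612 0.0239] 5.36 mean [0.4856 0.2216] longaxis yaw -174.26
stop 242 [ 0.5331 -0.1586] [0.022  0.1282] 85.37 mean [ 0.5199 -0.1557] longaxis yaw 177.17
core 1042 [ 0.5545 -0.0253] [0.0444 0.1146] 85.87 mean [ 0.5535 -0.0253] longaxis yaw 175.81
bedbright 1372 [ 0.5427 -0.0062] [0.0995 0.1416] 85.42 mean [0.5425 0.0139] longaxis yaw -172.52
0 [-2.48120301e-02  1.99860902e+02] [-7.25224860e-02  2.26351174e+02] [3.79728690e-02 1.74933841e+02]
1 [2.93233083e-02 2.53000752e+02] [-2.34989061e-03  2.68515396e+02] [3.87277257e-02 2.49404564e+02]
```

```bash
cat > m3.py <<'E'
from h import *
d=np.load('pics/top0.png.npy');X=cloud('top',d);p=cv2.imread('pics/top0.png')
z=X[...,2]
r=(X[...,0]>.44)&(X[...,0]<.64)&(X[...,1]>-.19)&(X[...,1]<.06)&(z<.1)&(d>0)
c=X[r&(z>.046)]
print('core>46',len(c),c[:,:2].min(0),c[:,:2].max(0))
q=c[:,:2];q0=q.mean(0);w,V=np.linalg.eigh(np.cov(q.T));a=V[:,1]*np.sign(V[0,1]);t=(q-q0)@a
print(q0,np.degrees(np.arctan2(a[1],a[0])),np.percentile(t,[0,2,98,100]), q0+a*(t.max()+t.min())/2)
for uu in list(range(398,418,4))+list(range(442,484,4)):
    g=p[:,uu].astype(int).sum(1);gr=g[1:]-g[:-1]
    # brightness edges
    ks=[k for k in range(190,270) if abs(gr[k])>40]
    print(uu,[(k,int(gr[k]),X[k,uu].round(3).tolist()) for k in ks][:2],[(k,int(gr[k]),X[k,uu].round(3).tolist()) for k in ks][-2:])
E
python3 m3.py
python3 - <<'E'
import cv2
p=cv2.imread('pics/top0.png')
cv2.imwrite('pics/z2.png',cv2.resize(p[185:275,385:505],None,fx=6.5,fy=6.5,interpolation=cv2.INTER_CUBIC))
E
```

```text
core>46 781 [ 0.49866646 -0.04796368] [ 0.61040055 -0.00504404]
[ 0.5538036 -0.0264473] -3.926256591168912 [-0.05542497 -0.05265442  0.05315878  0.05627132] [ 0.55422579 -0.02647628]
398 [(198, -66, [0.618, 0.037, 0.003]), (205, 54, [0.602, 0.038, 0.005])] [(265, -71, [0.466, 0.038, -0.003]), (266, -46, [0.464, 0.038, -0.003])]
402 [(198, 84, [0.619, 0.028, 0.001]), (204, 59, [0.603, 0.03, 0.011])] [(256, -70, [0.486, 0.03, 0.003]), (257, 48, [0.484, 0.029, 0.001])]
406 [(198, 98, [0.62, 0.018, -0.003]), (199, 53, [0.614, 0.021, 0.011])] [(257, 96, [0.485, 0.02, -0.002]), (258, 49, [0.482, 0.021, 0.001])]
410 [(198, 64, [0.619, 0.01, 0.001]), (199, 70, [0.614, 0.012, 0.011])] [(258, 55, [0.482, 0.011, -0.001]), (264, -43, [0.469, 0.011, -0.004])]
414 [(199, 112, [0.618, 0.0, -0.002]), (200, 56, [0.613, 0.002, 0.007])] [(257, -77, [0.484, 0.003, 0.002]), (258, 54, [0.482, 0.003, 0.001])]
442 [(201, 49, [0.614, -0.063, -0.002]), (202, 71, [0.608, -0.06, 0.013])] [(259, -157, [0.479, -0.057, 0.015]), (261, 45, [0.477, -0.061, -0.005])]
446 [(202, 117, [0.611, -0.072, 0.002]), (204, -53,
[... 730 characters left out ...]
), (192, 61, [0.628, -0.11, 0.029])] [(262, -90, [0.475, -0.114, -0.003]), (263, 50, [0.473, -0.114, -0.003])]
470 [(259, -82, [0.48, -0.119, 0.015]), (260, 112, [0.478, -0.12, 0.01])] [(262, -85, [0.473, -0.119, 0.014]), (263, 54, [0.473, -0.123, -0.002])]
474 [(204, 58, [0.606, -0.134, 0.004]), (205, 56, [0.603, -0.132, 0.01])] [(260, 67, [0.478, -0.128, 0.012]), (262, -112, [0.474, -0.13, 0.005])]
478 [(205, 101, [0.605, -0.144, 0.002]), (207, -45, [0.597, -0.139, 0.017])] [(263, -87, [0.472, -0.138, 0.008]), (264, 62, [0.471, -0.141, -0.002])]
482 [(205, 79, [0.605, -0.154, -0.0]), (260, -97, [0.477, -0.144, 0.018])] [(264, 112, [0.47, -0.148, 0.006]), (265, 61, [0.468, -0.149, -0.001])]
```

View pics/z2.png

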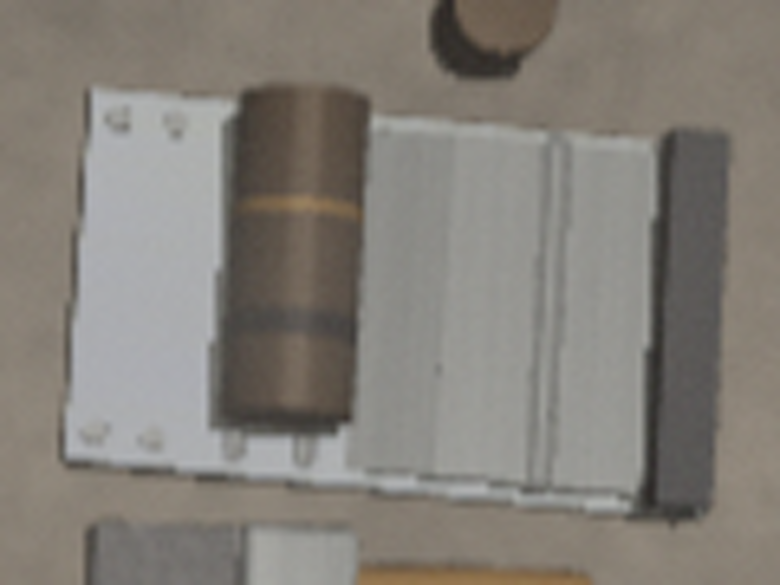

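```bash
cat >> h.py <<'E'
def go(pos,zaz):
    s=readout.get_state();Rt=R.from_rotvec(s['tool_rot']).as_matrix()
    z=np.array([np.cos(np.radians(zaz)),np.sin(np.radians(zaz)),0]);x=np.array([0,0,-1.]);Rd=np.stack([x,np.cross(z,x),z],1)
    print('pos',np.round(s['position'],4),'lin',(Rt.T@(np.array(pos)-s['position'])*1).round(4).tolist(),'twist',np.degrees(R.from_matrix(Rt.T@Rd).as_rotvec()).round(2).tolist(),'F',np.round(s['ft_force'],2),'t',round(float(s['time']),2))
E
python3 -c "
from h import *
go([.6,-.28,.25],-84.8)"
```

```text
pos [ 0.1499 -0.6325  0.2336] lin [-0.0165, 0.5193, -0.2392] twist [8.14, 0.01, 0.0] F [0.21 0.43 0.63] t 1.1
```

```bash
python3 -m creep '[{"linear":[-0.0165,0.519,-0.239],"twist":[0,0,0],"fingers":-1},{"linear":[-0.0165,0.519,-0.239],"twist":[0,0,0],"fingers":-1},{"linear":[-0.0165,0.519,-0.239],"twist":[0,0,0],"fingers":-1},{"linear":[-0.0165,0.519,-0.239],"twist":[0,0,0],"fingers":-1},{"linear":[-0.0165,0.519,-0.239],"twist":[0,0,0],"fingers":-1},{"linear":[-0.0165,0.519,-0.239],"twist":[0,0,0],"fingers":-1},{"linear":[-0.0165,0.519,-0.239],"twist":[8.1,0,0],"fingers":-1},{"linear":[-0.0165,0.519,-0.239],"twist":[8.1,0,0],"fingers":-1}]' 40
python3 -c "
from h import *
go([.6,-.2,.25],-84.8)"
```

```text
time: 1.77
position: [0.4108, -0.4281, 0.2435]
tool_rot: [1.145, 1.248, -1.146]
ft_force: [1.0, -1.8, -0.6]
grip_width: 1.001
pos [ 0.4108 -0.4281  0.2435] lin [-0.0067, 0.2081, -0.211] twist [-0.28, 0.06, 0.0] F [ 1.04 -1.8  -0.58] t 1.77
```

```bash
python3 -m creep '[{"linear":[-0.007,0.208,-0.211],"twist":[0,0,0],"fingers":-1},{"linear":[-0.007,0.208,-0.211],"twist":[0,0,0],"fingers":-1},{"linear":[-0.007,0.208,-0.211],"twist":[0,0,0],"fingers":-1},{"linear":[-0.007,0.208,-0.211],"twist":[0,0,0],"fingers":-1},{"linear":[-0.007,0.208,-0.211],"twist":[0,0,0],"fingers":-1},{"linear":[-0.007,0.208,-0.211],"twist":[0,0,0],"fingers":-1},{"linear":[-0.007,0.208,-0.211],"twist":[0,0,0],"fingers":-1},{"linear":[-0.007,0.208,-0.211],"twist":[0,0,0],"fingers":-1}]'
python3 -c "
from h import *
go([.4865,.2215,.18],-84.8)"
```

```text
time: 2.43
position: [0.6024, -0.1895, 0.2504]
tool_rot: [1.138, 1.258, -1.127]
ft_force: [-0.1, 2.0, -0.3]
grip_width: 0.998
pos [ 0.6024 -0.1895  0.2504] lin [0.0724, -0.073, -0.4204] twist [0.74, -0.32, -0.24] F [-0.14  1.99 -0.25] t 2.43
```

```bash
python3 -m creep '[{"linear":[0,-0.073,-0.42],"twist":[0,0,0],"fingers":-1},{"linear":[0,-0.073,-0.42],"twist":[0,0,0],"fingers":-1},{"linear":[0,-0.073,-0.42],"twist":[0,0,0],"fingers":-1},{"linear":[0,-0.073,-0.42],"twist":[0,0,0],"fingers":-1},{"linear":[0,-0.073,-0.42],"twist":[0,0,0],"fingers":-1},{"linear":[0,-0.073,-0.42],"twist":[0,0,0],"fingers":-1},{"linear":[0,-0.073,-0.42],"twist":[0,0,0],"fingers":-1},{"linear":[0,-0.073,-0.42],"twist":[0,0,0],"fingers":-1}]'
python3 -c "
from h import *
go([.4865,.2215,.18],-84.8)"
```

```text
time: 3.1
position: [0.5101, 0.1235, 0.2504]
tool_rot: [1.142, 1.25, -1.141]
ft_force: [1.2, 0.3, -0.3]
grip_width: 0.998
pos [0.5101 0.1235 0.2504] lin [0.0703, -0.0146, -0.0998] twist [0.02, 0.04, -0.05] F [ 1.17  0.3  -0.34] t 3.1
```

```bash
python3 -m creep '[{"linear":[0.03,-0.0146,-0.1],"twist":[0,0,0],"fingers":-1},{"linear":[0.05,-0.0146,-0.1],"twist":[0,0,0],"fingers":-1},{"linear":[0.07,-0.0146,-0.1],"twist":[0,0,0],"fingers":-1},{"linear":[0.07,-0.0146,-0.1],"twist":[0,0,0],"fingers":-1},{"linear":[0.07,-0.0146,-0.1],"twist":[0,0,0],"fingers":-1},{"linear":[0.07,-0.0146,-0.1],"twist":[0,0,0],"fingers":-1},{"linear":[0.07,-0.0146,-0.1],"twist":[0,0,0],"fingers":-1},{"linear":[0.07,-0.0146,-0.1],"twist":[0,0,0],"fingers":-1}]'
python3 -c "
from h import *
go([.4865,.2215,.055],-84.8)
snap('wrist','w1.png')
s=readout.get_state();print(np.round(s['ft_force'],2))
for f in (nets.place_of,nets.boxes_of): print([(round(x['conf'],2),np.round(x['centre'],4)) for x in f('wrist','board')])
"
```

```text
time: 3.77
position: [0.4888, 0.2188, 0.1813]
tool_rot: [1.145, 1.248, -1.142]
ft_force: [-1.3, -0.2, -1.2]
grip_width: 0.999
pos [0.4888 0.2188 0.1813] lin [0.1263, -0.0024, -0.0029] twist [-0.13, 0.01, -0.13] F [-1.33 -0.21 -1.18] t 3.77
[0.46 0.2  0.29]
[(0.92, array([0.2461, 0.3271, 0.0037])), (0.78, array([0.5666, 0.4756, 0.0016])), (0.73, array([ 0.3496,  0.6222, -0.0022])), (0.72, array([0.4888, 0.2223, 0.0033]))]
[(0.93, array([0.4915, 0.2218, 0.0139])), (0.92, array([0.2964, 0.2797, 0.0181])), (0.84, array([0.5653, 0.4557, 0.0129])), (0.74, array([0.4102, 0.5768, 0.0134])), (0.3, array([0.5699, 0.2728, 0.0242]))]
```

View pics/w1.png

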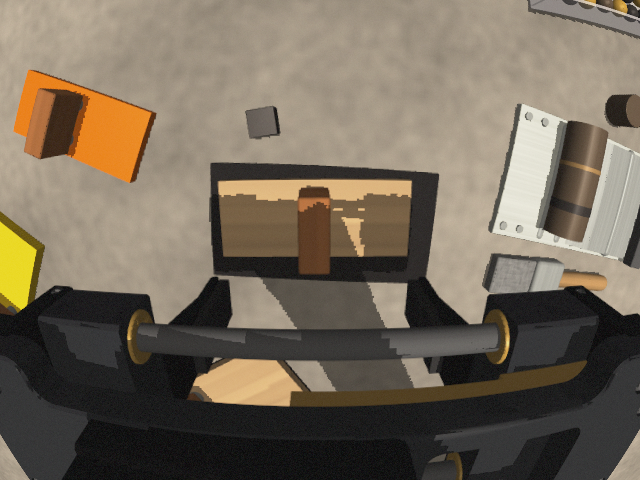

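The wrist view shows the grip (314,230) centred between the fingers and aligned with them. Descending.

```bash
python3 -m creep '[{"linear":[0.03,-0.0015,-0.003],"twist":[0,0,0],"fingers":-1},{"linear":[0.06,-0.0015,-0.003],"twist":[0,0,0],"fingers":-1},{"linear":[0.085,-0.0015,-0.003],"twist":[0,0,0],"fingers":-1},{"linear":[0.11,-0.0015,-0.003],"twist":[0,0,0],"fingers":-1},{"linear":[0.126,-0.0015,-0.003],"twist":[0,0,0],"fingers":-1},{"linear":[0.136,-0.0015,-0.003],"twist":[0,0,0],"fingers":-1},{"linear":[0.138,-0.0015,-0.003],"twist":[0,0,0],"fingers":-1},{"linear":[0.138,-0.0015,-0.003],"twist":[0,0,0],"fingers":-1}]'
python3 -c "
from h import *
go([.4875,.2218,.043],-84.8)
"
```

```text
time: 4.58
position: [0.4856, 0.2229, 0.0421]
tool_rot: [1.142, 1.251, -1.142]
ft_force: [-0.3, 0.6, 0.6]
grip_width: 1.0
pos [0.4856 0.2229 0.0421] lin [-0.0009, 0.0017, 0.0013] twist [0.02, -0.0, 0.02] F [-0.31  0.58  0.59] t 4.58
```

```bash
python3 -m creep '[{"linear":[0,0.0015,0.001],"twist":[0,0,0],"fingers":-0.3},{"linear":[0,0.0015,0.001],"twist":[0,0,0],"fingers":0.2},{"linear":[0,0.0015,0.001],"twist":[0,0,0],"fingers":0.4},{"linear":[0,0.0015,0.001],"twist":[0,0,0],"fingers":0.6},{"linear":[0,0.0015,0.001],"twist":[0,0,0],"fingers":1},{"linear":[0,0.0015,0.001],"twist":[0,0,0],"fingers":1},{"linear":[0,0.0015,0.001],"twist":[0,0,0],"fingers":1},{"linear":[0,0.0015,0.001],"twist":[0,0,0],"fingers":1}]' 55
python3 -m creep '[{"linear":[0,0,0],"twist":[0,0,0],"fingers":1},{"linear":[0,0,0],"twist":[0,0,0],"fingers":1},{"linear":[0,0,0],"twist":[0,0,0],"fingers":1}]'
python3 -c "
from h import *
go([.4875,.2218,.043],-84.8)
"
```

```text
time: 5.25
position: [0.487, 0.2221, 0.0421]
tool_rot: [1.141, 1.251, -1.142]
ft_force: [-0.4, -0.8, 0.5]
grip_width: 0.478
time: 5.5
position: [0.487, 0.2221, 0.042]
tool_rot: [1.141, 1.251, -1.142]
ft_force: [0.1, -0.4, -0.1]
grip_width: 0.274
pos [0.487  0.2221 0.042 ] lin [-0.001, 0.0005, 0.0003] twist [0.04, 0.01, 0.01] F [ 0.11 -0.44 -0.15] t 5.5
```

```bash
python3 -m creep '[{"linear":[0,0,0],"twist":[0,0,0],"fingers":1},{"linear":[-0.003,0,0],"twist":[0,0,0],"fingers":1},{"linear":[-0.01,0,0],"twist":[0,0,0],"fingers":1},{"linear":[-0.025,0,0],"twist":[0,0,0],"fingers":1},{"linear":[-0.05,0,0],"twist":[0,0,0],"fingers":1},{"linear":[-0.075,0,0],"twist":[0,0,0],"fingers":1},{"linear":[-0.08,0,0],"twist":[0,0,0],"fingers":1},{"linear":[-0.08,0,0],"twist":[0,0,0],"fingers":1}]'
python3 -c "
from h import *
go([.5582,.0248,.122],-94.4)
snap('wrist','w2.png')
"
```

```text
time: 6.17
position: [0.4884, 0.2229, 0.1242]
tool_rot: [1.144, 1.248, -1.138]
ft_force: [-0.1, -0.4, -2.2]
grip_width: 0.272
pos [0.4884 0.2229 0.1242] lin [0.0023, 0.0514, 0.2036] twist [9.64, -0.05, -0.25] F [-0.13 -0.44 -2.23] t 6.17
```

View pics/w2.png

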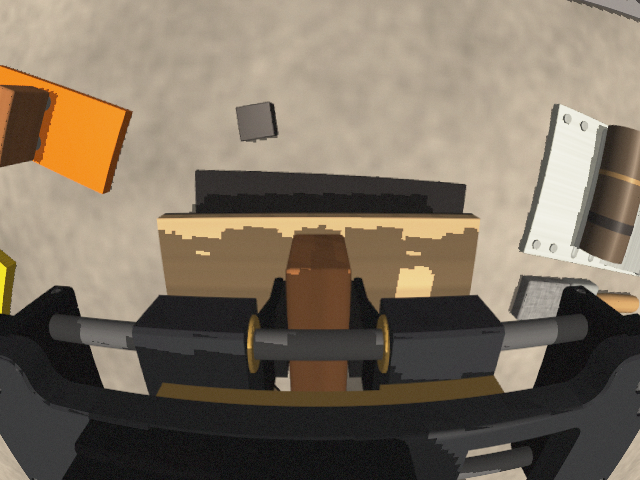

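The board is held level over the mat, with its front edge at v≈215. Moving to above the start position.

```bash
python3 -m creep '[{"linear":[0,0.01,0.04],"twist":[2,0,0],"fingers":1},{"linear":[0,0.021,0.08],"twist":[4,0,0],"fingers":1},{"linear":[0,0.031,0.12],"twist":[6,0,0],"fingers":1},{"linear":[0,0.041,0.16],"twist":[8,0,0],"fingers":1},{"linear":[0,0.049,0.195],"twist":[9.5,0,0],"fingers":1},{"linear":[0,0.0514,0.2036],"twist":[9.5,0,0],"fingers":1},{"linear":[0,0.0514,0.2036],"twist":[9.5,0,0],"fingers":1},{"linear":[0,0.0514,0.2036],"twist":[9.5,0,0],"fingers":1}]'
python3 -m creep '[{"linear":[0,0,0],"twist":[0,0,0],"fingers":1},{"linear":[0,0,0],"twist":[0,0,0],"fingers":1},{"linear":[0,0,0],"twist":[0,0,0],"fingers":1}]'
python3 -c "
from h import *
go([.5582,.0248,.094],-94.3)
snap('scene','s2.png');snap('wrist','w3.png')
for i in range(4):
  print(np.round(readout.get_state()['ft_force'],2),[(round(x['conf'],2),np.round(x['centre'],4)) for x in nets.place_of('wrist','core')])
"
```

```text
time: 6.88
position: [0.5556, 0.0239, 0.1202]
tool_rot: [1.264, 1.176, -1.267]
ft_force: [-1.7, 0.7, -1.9]
grip_width: 0.269
time: 7.13
position: [0.5563, 0.0259, 0.1218]
tool_rot: [1.262, 1.175, -1.262]
ft_force: [-0.1, -0.2, -2.1]
grip_width: 0.276
pos [0.5563 0.0259 0.1218] lin [0.0278, 0.002, 0.001] twist [0.21, -0.01, 0.03] F [-0.13 -0.18 -2.06] t 7.13
[-0.62 -0.06 -1.76] []
[ 0.11  0.16 -2.09] []
[ 1.29  0.13 -2.63] []
[ 1.33  0.36 -2.36] []
```

View pics/s2.png

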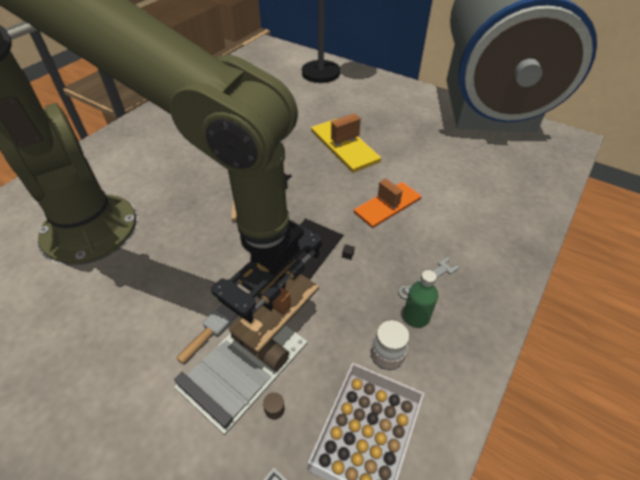

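View pics/w3.png

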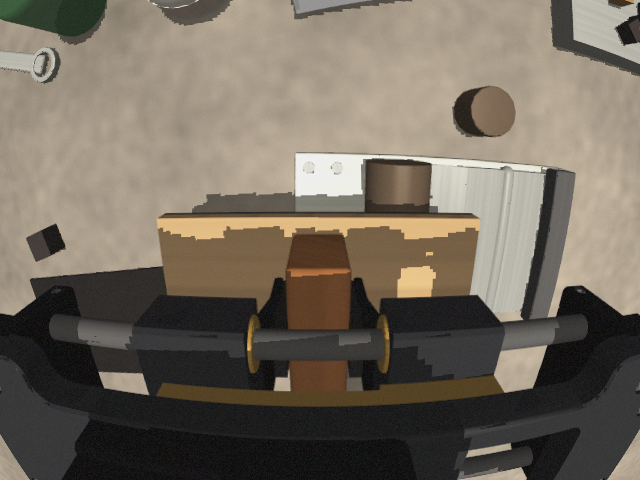

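```bash
cat >> h.py <<'E'
def wcloud(d):
    P=viewer.camera_params('wrist');K=np.array(P['K']);T=np.array(P['cam_to_world'])
    v,u=np.mgrid[:d.shape[0],:d.shape[1]]
    a=(u-K[0,2])/K[0,0];b=(v-K[1,2])/K[1,1];r=np.hypot(a,b)+1e-9
    k=np.tan(np.minimum(r,1.5))/r
    return np.stack([a*k*d,b*k*d,d],-1)@T[:3,:3].T+T[:3,3]
E
cat > wm.py <<'E'
from h import *
import sys
fn=sys.argv[1];p=cv2.imread('pics/'+fn);d=np.load('pics/'+fn+'.npy');X=wcloud(d)
for uv in [(300,157),(360,160),(450,163),(535,170),(470,165),(500,168)]: print(uv,X[uv[1],uv[0]].round(4))
z=X[...,2]
# stop points
m=(z>.027)&(z<.042)&(X[...,1]<-.14)&(X[...,1]>-.2)&(X[...,0]>.45)&(X[...,0]<.62)&(d>0)
print(m.sum());r=cv2.minAreaRect(X[m][:,:2].astype(np.float32));print('stop',np.round(r[0],4),np.round(r[1],4),r[2],np.median(z[m]))
m=(z>.013)&(z<.024)&(X[...,1]<-.088)&(X[...,1]>-.11)&(X[...,0]>.5)&(X[...,0]<.6)&(d>0);print('sole z',np.median(z[m]),m.sum())
m=(z>.004)&(z<.016)&(X[...,1]<.04)&(X[...,1]>.005)&(X[...,0]>.5)&(X[...,0]<.61)&(d>0);print('bed z',np.median(z[m]),m.sum())
m=(z>.025)&(z<.06)&(X[...,0]>.594)&(X[...,0]<.62)&(X[...,1]<.02)&(X[...,1]>-.14)&(d>0)
q=X[m];print('core end',len(q),q.min(0).round(4),q.max(0).round(4)); t=q[q[:,2]>q[:,2].max()-.004];print('topline y',t[:,1].mean().round(4))
m=(z>.055)&(z<.095)&(X[...,1]<.13)&(X[...,1]>-.08)&(X[...,0]>.5)&(X[...,0]<.62)&(d>0)
E
python3 wm.py w3.png
```

```text
(300, 157) [0.6153 0.0329 0.0098]
(360, 160) [ 0.6103 -0.0093  0.01  ]
(450, 163) [ 0.6053 -0.0767  0.01  ]
(535, 170) [ 0.5985 -0.1531  0.0092]
(470, 165) [ 0.6035 -0.0927  0.0108]
(500, 168) [ 0.6008 -0.1185  0.0113]
3407
stop [ 0.538  -0.1619] [0.0228 0.1276] 84.63211822509766 0.033809567234635685
sole z 0.018024182865573946 2323
bed z 0.010149610452447722 2247
core end 1992 [ 0.594  -0.0542  0.0258] [ 0.6119 -0.0094  0.0558]
topline y -0.0313
```

```bash
python3 -m creep '[{"linear":[0.008,0.001,0.0008],"twist":[0.7,0,0],"fingers":1},{"linear":[0.016,0.002,0.0015],"twist":[0.7,0,0],"fingers":1},{"linear":[0.022,0.002,0.0015],"twist":[0.7,0,0],"fingers":1},{"linear":[0.026,0.002,0.0015],"twist":[0.7,0,0],"fingers":1},{"linear":[0.028,0.002,0.0015],"twist":[0.7,0,0],"fingers":1},{"linear":[0.028,0.002,0.0015],"twist":[0.7,0,0],"fingers":1},{"linear":[0.028,0.002,0.0015],"twist":[0.7,0,0],"fingers":1},{"linear":[0.028,0.002,0.0015],"twist":[0.7,0,0],"fingers":1}]'
python3 -c "
from h import *
go([.5585,.0243,.092],-94.9)"
```

```text
time: 8.1
position: [0.559, 0.0225, 0.0943]
tool_rot: [1.273, 1.167, -1.272]
ft_force: [0.2, 0.0, -1.2]
grip_width: 0.272
pos [0.559  0.0225 0.0943] lin [0.0023, -0.0007, -0.0017] twist [-0.06, -0.0, -0.03] F [ 0.25  0.01 -1.23] t 8.1
```

```bash
python3 -m creep '[{"linear":[0.0005,0,0],"twist":[0,0,0],"fingers":1},{"linear":[0.001,0,-0.001],"twist":[0,0,0],"fingers":1},{"linear":[0.0015,0,-0.001],"twist":[0,0,0],"fingers":1},{"linear":[0.0015,0,-0.001],"twist":[0,0,0],"fingers":1}]'
python3 -m creep '[{"linear":[0.0005,0,0],"twist":[0,0,0],"fingers":1},{"linear":[0.0005,0,0],"twist":[0,0,0],"fingers":1},{"linear":[0.0005,0,0],"twist":[0,0,0],"fingers":1}]'
python3 -m creep '[{"linear":[0.0005,0,0],"twist":[0,0,0],"fingers":1},{"linear":[0.0005,0,0],"twist":[0,0,0],"fingers":1},{"linear":[0.0005,0,0],"twist":[0,0,0],"fingers":1}]'
```

```text
time: 8.43
position: [0.5588, 0.0235, 0.0926]
tool_rot: [1.272, 1.167, -1.273]
ft_force: [-0.7, -0.9, -3.4]
grip_width: 0.273
time: 8.68
position: [0.5588, 0.0234, 0.092]
tool_rot: [1.273, 1.167, -1.273]
ft_force: [-0.2, -0.8, -1.6]
grip_width: 0.275
time: 8.93
position: [0.5589, 0.0234, 0.0919]
tool_rot: [1.273, 1.167, -1.273]
ft_force: [-0.4, 1.4, 0.1]
grip_width: 0.267
```

```bash
python3 -m creep '[{"linear":[0.0005,0,0],"twist":[0,0,0],"fingers":1},{"linear":[0.0005,0,0],"twist":[0,0,0],"fingers":1},{"linear":[0.0005,0,0],"twist":[0,0,0],"fingers":1}]'
python3 -m creep '[{"linear":[0.0005,0,0],"twist":[0,0,0],"fingers":1},{"linear":[0.0005,0,0],"twist":[0,0,0],"fingers":1},{"linear":[0.0005,0,0],"twist":[0,0,0],"fingers":1}]'
python3 -m creep '[{"linear":[0,0,0],"twist":[0,0,0],"fingers":1},{"linear":[0,0,0],"twist":[0,0,0],"fingers":1}]'
```

```text
time: 9.18
position: [0.5589, 0.0235, 0.0914]
tool_rot: [1.273, 1.167, -1.273]
ft_force: [-1.5, -0.1, 3.1]
grip_width: 0.274
time: 9.43
position: [0.5589, 0.0235, 0.0911]
tool_rot: [1.272, 1.167, -1.273]
ft_force: [-2.3, -0.1, 4.4]
grip_width: 0.272
time: 9.6
position: [0.5589, 0.0235, 0.0911]
tool_rot: [1.272, 1.167, -1.273]
ft_force: [-2.3, 0.2, 5.3]
grip_width: 0.268
```

```bash
python3 -m creep '[{"linear":[0.0002,0,0.001],"twist":[0,0,0],"fingers":1},{"linear":[0.0001,0,0.002],"twist":[0,0,0],"fingers":1},{"linear":[0.0001,0,0.003],"twist":[0,0,0],"fingers":1},{"linear":[0,0,0.004],"twist":[0,0,0],"fingers":1}]'
python3 -c "
from h import *
go([.5585,.0243,.092],-94.9)"
```

```text
time: 9.93
position: [0.5586, 0.0196, 0.0911]
tool_rot: [1.273, 1.167, -1.272]
ft_force: [-2.0, -0.2, 4.5]
grip_width: 0.271
pos [0.5586 0.0196 0.0911] lin [-0.0009, -0.0006, -0.0047] twist [-0.05, 0.01, -0.03] F [-1.99 -0.24  4.53] t 9.93
```

```bash
python3 -m creep '[{"linear":[-0.0001,0,0.001],"twist":[0,0,0],"fingers":1},{"linear":[-0.0001,0,0.002],"twist":[0,0,0],"fingers":1},{"linear":[-0.0002,0,0.003],"twist":[0,0,0],"fingers":1},{"linear":[-0.0003,0,0.004],"twist":[0,0,0],"fingers":1}]'
python3 -c "
from h import *
go([.5585,.0243,.092],-94.9)"
```

```text
time: 10.27
position: [0.5586, 0.0164, 0.0915]
tool_rot: [1.274, 1.167, -1.271]
ft_force: [-1.2, 2.9, 5.5]
grip_width: 0.273
pos [0.5586 0.0164 0.0915] lin [-0.0005, -0.0008, -0.0079] twist [-0.04, -0.06, -0.06] F [-1.23  2.88  5.52] t 10.27
```

```bash
python3 -m creep '[{"linear":[-0.0001,0,0.001],"twist":[0,0,0],"fingers":1},{"linear":[-0.0001,0,0.002],"twist":[0,0,0],"fingers":1},{"linear":[-0.0002,0,0.003],"twist":[0,0,0],"fingers":1},{"linear":[-0.0003,0,0.004],"twist":[0,0,0],"fingers":1}]'
python3 -c "
from h import *
snap('wrist','w4.png')"; python3 wm.py w4.png | tail -2
```

```text
time: 10.6
position: [0.5582, 0.0122, 0.0918]
tool_rot: [1.273, 1.167, -1.271]
ft_force: [-1.5, 1.9, 7.0]
grip_width: 0.27
core end 2625 [ 0.594  -0.0589  0.0251] [0.6115 0.0198 0.0598]
topline y 0.0064
```

```bash
python3 -m creep '[{"linear":[-0.0001,0,0.001],"twist":[0,0,0],"fingers":1},{"linear":[-0.0002,0,0.002],"twist":[0,0,0],"fingers":1},{"linear":[-0.0003,0,0.004],"twist":[0,0,0],"fingers":1},{"linear":[-0.0004,0,0.006],"twist":[0,0,0],"fingers":1},{"linear":[-0.0005,0,0.008],"twist":[0,0,0],"fingers":1}]'
python3 -m creep '[{"linear":[-0.0001,0,0.002],"twist":[0,0,0],"fingers":1},{"linear":[-0.0001,0,0.004],"twist":[0,0,0],"fingers":1},{"linear":[-0.0001,0,0.006],"twist":[0,0,0],"fingers":1}]'
python3 -c "
from h import *
snap('wrist','w5.png')"
```

```text
time: 11.07
position: [0.5576, 0.0037, 0.0924]
tool_rot: [1.273, 1.166, -1.272]
ft_force: [-2.3, 0.2, 7.3]
grip_width: 0.268
time: 11.32
position: [0.557, -0.0028, 0.0925]
tool_rot: [1.273, 1.166, -1.272]
ft_force: [-1.7, 0.3, 7.8]
grip_width: 0.273
```

View pics/w5.png

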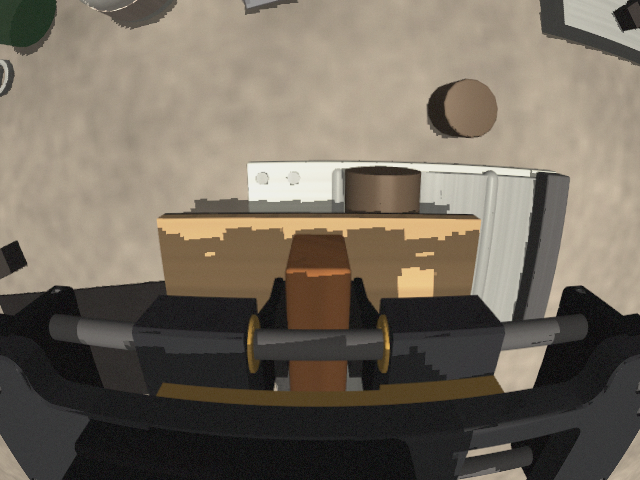

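The wrist view shows the core under the board at (383,190), past the low rib now visible at u≈338. It is on the crest of the second rib and the force is about 10 N.

```bash
python3 -m creep '[{"linear":[0,0,0.002],"twist":[0,0,0],"fingers":1},{"linear":[0.0001,0,0.004],"twist":[0,0,0],"fingers":1},{"linear":[0.0002,0,0.006],"twist":[0,0,0],"fingers":1},{"linear":[0.0003,0,0.008],"twist":[0,0,0],"fingers":1},{"linear":[0.0005,0,0.010],"twist":[0,0,0],"fingers":1}]'
python3 -c "
from h import *
go([.5585,.0243,.092],-94.9)"
```

```text
time: 11.78
position: [0.5561, -0.0136, 0.0918]
tool_rot: [1.272, 1.165, -1.273]
ft_force: [-1.3, -1.1, 5.8]
grip_width: 0.267
pos [ 0.5561 -0.0136  0.0918] lin [-0.0002, -0.0009, -0.0379] twist [-0.09, 0.09, -0.06] F [-1.26 -1.07  5.78] t 11.78
```

```bash
python3 -m creep '[{"linear":[0.0003,0,0.002],"twist":[0,0,0],"fingers":1},{"linear":[0.0005,0,0.004],"twist":[0,0,0],"fingers":1},{"linear":[0.0007,0,0.006],"twist":[0,0,0],"fingers":1}]'
python3 -c "
from h import *
go([.5585,.0243,.092],-94.9)
snap('wrist','w6.png')
for i in range(3): nets.place_of('wrist','core');print(readout.get_state()['ft_force'].round(1))
"
```

```text
time: 12.03
position: [0.5558, -0.0195, 0.0911]
tool_rot: [1.273, 1.165, -1.273]
ft_force: [-0.5, 0.2, 5.7]
grip_width: 0.274
pos [ 0.5558 -0.0195  0.0911] lin [-0.0009, -0.0011, -0.0438] twist [-0.1, 0.06, -0.08] F [-0.52  0.18  5.73] t 12.03
[-1.5 -0.4  6. ]
[-1.  -0.5  5.1]
[-1.3  0.3  5.6]
```

View pics/w6.png

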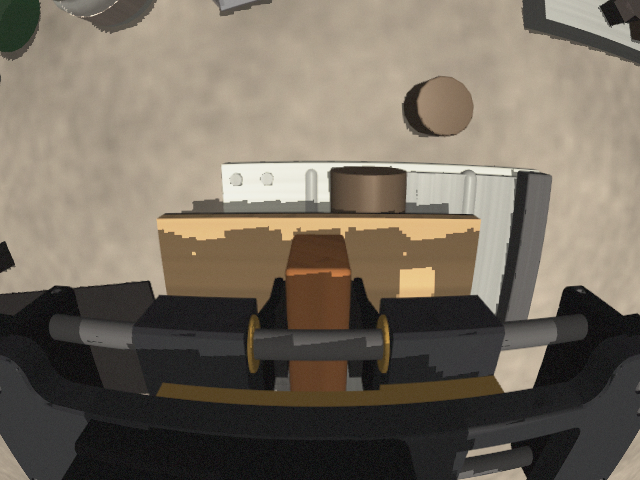

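```bash
python3 -m creep '[{"linear":[0,0,0.002],"twist":[0,0,0],"fingers":1},{"linear":[-0.0003,0,0.004],"twist":[0,0,0],"fingers":1},{"linear":[-0.0005,0,0.006],"twist":[0,0,0],"fingers":1},{"linear":[-0.0008,0,0.008],"twist":[0,0,0],"fingers":1}]'
python3 -m creep '[{"linear":[-0.0003,0,0.002],"twist":[0,0,0],"fingers":1},{"linear":[-0.0005,0,0.004],"twist":[0,0,0],"fingers":1},{"linear":[-0.0008,0,0.006],"twist":[0,0,0],"fingers":1},{"linear":[-0.0010,0,0.008],"twist":[0,0,0],"fingers":1}]'
```

```text
time: 12.57
position: [0.5553, -0.026, 0.0919]
tool_rot: [1.274, 1.166, -1.271]
ft_force: [-0.4, 1.8, 4.7]
grip_width: 0.27
time: 12.9
position: [0.5547, -0.0343, 0.0929]
tool_rot: [1.274, 1.166, -1.271]
ft_force: [1.0, 0.9, 5.4]
grip_width: 0.27
```

```bash
python3 -m creep '[{"linear":[-0.0001,0,0.002],"twist":[0,0,0],"fingers":1},{"linear":[-0.0003,0,0.004],"twist":[0,0,0],"fingers":1},{"linear":[-0.0006,0,0.006],"twist":[0,0,0],"fingers":1},{"linear":[-0.0008,0,0.008],"twist":[0,0,0],"fingers":1},{"linear":[-0.0011,0,0.010],"twist":[0,0,0],"fingers":1},{"linear":[-0.0014,0,0.012],"twist":[0,0,0],"fingers":1},{"linear":[-0.0016,0,0.014],"twist":[0,0,0],"fingers":1},{"linear":[-0.0019,0,0.016],"twist":[0,0,0],"fingers":1}]'
python3 -c "
from h import *
snap('wrist','w7.png')"
```

```text
time: 13.57
position: [0.5535, -0.0501, 0.095]
tool_rot: [1.274, 1.166, -1.271]
ft_force: [1.3, 1.6, 6.1]
grip_width: 0.273
```

View pics/w7.png

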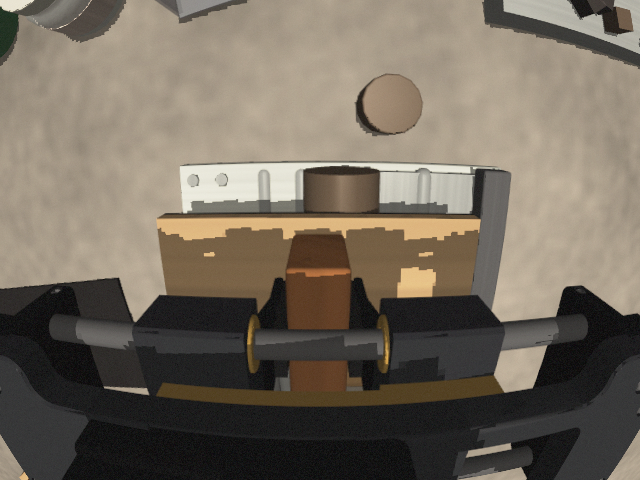

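The core is now on the ramp at (341,190), moving at half the board's travel.

```bash
python3 -m creep '[{"linear":[-0.0003,0,0.002],"twist":[0,0,0],"fingers":1},{"linear":[-0.0005,0,0.004],"twist":[0,0,0],"fingers":1},{"linear":[-0.0008,0,0.006],"twist":[0,0,0],"fingers":1},{"linear":[-0.0010,0,0.008],"twist":[0,0,0],"fingers":1},{"linear":[-0.0013,0,0.010],"twist":[0,0,0],"fingers":1},{"linear":[-0.0015,0,0.012],"twist":[0,0,0],"fingers":1},{"linear":[-0.0018,0,0.014],"twist":[0,0,0],"fingers":1},{"linear":[-0.0020,0,0.016],"twist":[0,0,0],"fingers":1}]'
python3 -c "
from h import *
go([.5585,.0243,.092],-94.9)"
```

```text
time: 14.28
position: [0.5522, -0.0661, 0.097]
tool_rot: [1.274, 1.165, -1.271]
ft_force: [0.6, 2.4, 6.9]
grip_width: 0.272
pos [ 0.5522 -0.0661  0.097 ] lin [0.0051, -0.0016, -0.0906] twist [-0.06, -0.03, -0.15] F [0.64 2.35 6.86] t 14.28
```

```bash
python3 -m creep '[{"linear":[-0.0003,0,0.002],"twist":[0,0,0],"fingers":1},{"linear":[-0.0005,0,0.004],"twist":[0,0,0],"fingers":1},{"linear":[-0.0008,0,0.006],"twist":[0,0,0],"fingers":1},{"linear":[-0.0010,0,0.008],"twist":[0,0,0],"fingers":1}]'
python3 -m creep '[{"linear":[-0.0002,0,0.002],"twist":[0,0,0],"fingers":1},{"linear":[-0.0004,0,0.004],"twist":[0,0,0],"fingers":1},{"linear":[-0.0006,0,0.006],"twist":[0,0,0],"fingers":1},{"linear":[-0.0006,0,0.006],"twist":[0,0,0],"fingers":1}]'
```

```text
time: 14.62
position: [0.5516, -0.074, 0.098]
tool_rot: [1.274, 1.165, -1.27]
ft_force: [2.2, 1.2, 5.5]
grip_width: 0.275
time: 14.95
position: [0.551, -0.081, 0.0987]
tool_rot: [1.274, 1.164, -1.272]
ft_force: [1.4, 0.1, 6.3]
grip_width: 0.274
```

```bash
python3 -m creep '[{"linear":[-0.0001,0,0.002],"twist":[0,0,0],"fingers":1},{"linear":[-0.0001,0,0.004],"twist":[0,0,0],"fingers":1},{"linear":[-0.0001,0,0.006],"twist":[0,0,0],"fingers":1},{"linear":[-0.0001,0,0.008],"twist":[0,0,0],"fingers":1}]'
python3 -c "
from h import *
go([.5585,.0243,.092],-94.9)
snap('wrist','w8.png')"
```

```text
time: 15.28
position: [0.5503, -0.0889, 0.0989]
tool_rot: [1.274, 1.164, -1.271]
ft_force: [0.9, -0.1, 6.8]
grip_width: 0.267
pos [ 0.5503 -0.0889  0.0989] lin [0.0068, -0.0017, -0.1134] twist [-0.08, 0.04, -0.16] F [ 0.85 -0.05  6.75] t 15.28
```

View pics/w8.png

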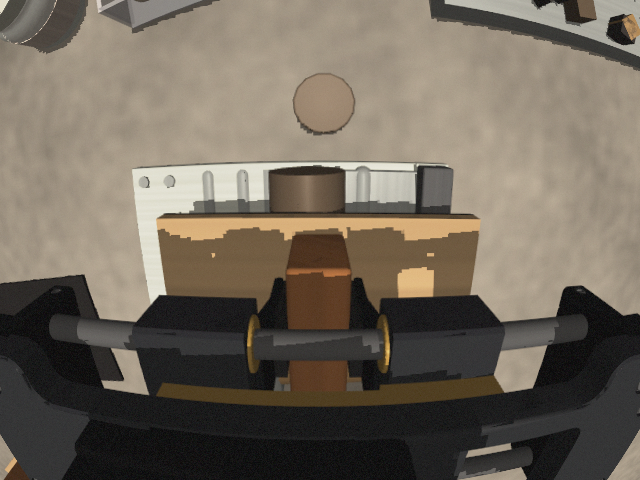

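The core (307,190) is on the sole and the rib (363,185) is ahead of it. Next come the flat moves.

```bash
python3 -m creep '[{"linear":[0,0,0.002],"twist":[0,0,0],"fingers":1},{"linear":[0,0,0.004],"twist":[0,0,0],"fingers":1},{"linear":[0,0,0.006],"twist":[0,0,0],"fingers":1},{"linear":[0,0,0.008],"twist":[0,0,0],"fingers":1},{"linear":[0,0,0.010],"twist":[0,0,0],"fingers":1},{"linear":[0,0,0.012],"twist":[0,0,0],"fingers":1},{"linear":[0,0,0.014],"twist":[0,0,0],"fingers":1},{"linear":[0,0,0.016],"twist":[0,0,0],"fingers":1}]'
python3 -m creep '[{"linear":[0,0,0.002],"twist":[0,0,0],"fingers":1},{"linear":[0,0,0.004],"twist":[0,0,0],"fingers":1},{"linear":[0,0,0.006],"twist":[0,0,0],"fingers":1},{"linear":[0,0,0.008],"twist":[0,0,0],"fingers":1},{"linear":[0,0,0.010],"twist":[0,0,0],"fingers":1},{"linear":[0,0,0.012],"twist":[0,0,0],"fingers":1},{"linear":[0,0,0.014],"twist":[0,0,0],"fingers":1},{"linear":[0,0,0.016],"twist":[0,0,0],"fingers":1}]'
python3 -c "
from h import *
go([.5585,.0243,.092],-94.9)
snap('wrist','w9.png')"
```

```text
time: 16.0
position: [0.5491, -0.105, 0.0989]
tool_rot: [1.274, 1.164, -1.271]
ft_force: [1.5, 0.6, 7.0]
grip_width: 0.27
time: 16.67
position: [0.5478, -0.1209, 0.0989]
tool_rot: [1.274, 1.164, -1.271]
ft_force: [1.5, -0.0, 7.3]
grip_width: 0.274
pos [ 0.5478 -0.1209  0.0989] lin [0.0068, -0.002, -0.1456] twist [-0.1, 0.04, -0.2] F [ 1.55 -0.    7.27] t 16.67
```

View pics/w9.png

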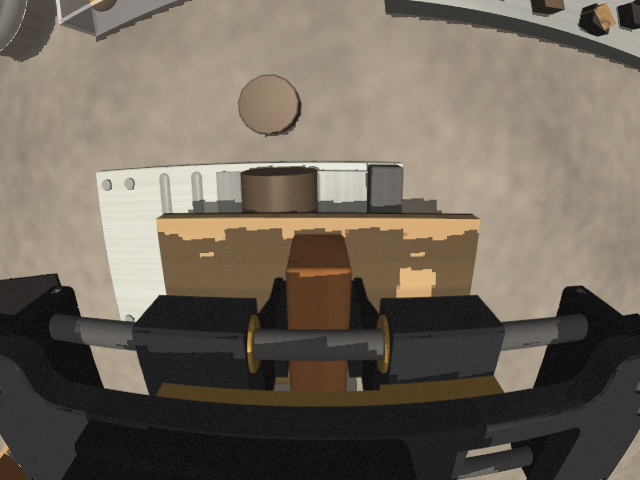

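```bash
python3 -m creep '[{"linear":[0,0,0.002],"twist":[0,0,0],"fingers":1},{"linear":[0,0,0.004],"twist":[0,0,0],"fingers":1},{"linear":[0,0,0.006],"twist":[0,0,0],"fingers":1},{"linear":[0,0,0.008],"twist":[0,0,0],"fingers":1},{"linear":[0,0,0.010],"twist":[0,0,0],"fingers":1},{"linear":[0,0,0.011],"twist":[0,0,0],"fingers":1}]'
python3 -m creep '[{"linear":[0,0,0.001],"twist":[0,0,0],"fingers":1},{"linear":[-0.0001,0,0.002],"twist":[0,0,0],"fingers":1},{"linear":[-0.0001,0,0.003],"twist":[0,0,0],"fingers":1}]'
```

```text
time: 17.22
position: [0.5469, -0.1321, 0.099]
tool_rot: [1.274, 1.163, -1.271]
ft_force: [2.0, 0.3, 5.8]
grip_width: 0.269
time: 17.47
position: [0.5467, -0.1348, 0.099]
tool_rot: [1.274, 1.163, -1.271]
ft_force: [2.2, -0.3, 5.4]
grip_width: 0.272
```

```bash
python3 -m creep '[{"linear":[0.0001,0,0.001],"twist":[0,0,0],"fingers":1},{"linear":[0.0001,0,0.002],"twist":[0,0,0],"fingers":1},{"linear":[0.0001,0,0.003],"twist":[0,0,0],"fingers":1}]'
```

```text
time: 17.72
position: [0.5465, -0.1374, 0.0989]
tool_rot: [1.275, 1.164, -1.271]
ft_force: [2.4, 1.6, 6.6]
grip_width: 0.273
```

```bash
python3 -m creep '[{"linear":[-0.0001,0,0.001],"twist":[0,0,0],"fingers":1},{"linear":[-0.0003,0,0.002],"twist":[0,0,0],"fingers":1},{"linear":[-0.0004,0,0.003],"twist":[0,0,0],"fingers":1}]'
```

```text
time: 17.97
position: [0.5463, -0.1393, 0.0992]
tool_rot: [1.275, 1.165, -1.27]
ft_force: [2.4, 2.4, 6.7]
grip_width: 0.269
```

```bash
python3 -m creep '[{"linear":[-0.0001,0,0.001],"twist":[0,0,0],"fingers":1},{"linear":[-0.0002,0,0.002],"twist":[0,0,0],"fingers":1},{"linear":[-0.0004,0,0.003],"twist":[0,0,0],"fingers":1},{"linear":[-0.0005,0,0.004],"twist":[0,0,0],"fingers":1}]'
```

```text
time: 18.3
position: [0.546, -0.1435, 0.0998]
tool_rot: [1.275, 1.165, -1.27]
ft_force: [3.2, 1.8, 5.6]
grip_width: 0.273
```

```bash
python3 -m creep '[{"linear":[-0.0000,0,0.001],"twist":[0,0,0],"fingers":1},{"linear":[-0.0001,0,0.002],"twist":[0,0,0],"fingers":1},{"linear":[-0.0002,0,0.003],"twist":[0,0,0],"fingers":1},{"linear":[-0.0003,0,0.004],"twist":[0,0,0],"fingers":1}]'
```

```text
time: 18.63
position: [0.5457, -0.1478, 0.1003]
tool_rot: [1.275, 1.164, -1.27]
ft_force: [2.9, 1.4, 7.0]
grip_width: 0.271
```

```bash
python3 -m creep '[{"linear":[-0.0001,0,0.001],"twist":[0,0,0],"fingers":1},{"linear":[-0.0002,0,0.002],"twist":[0,0,0],"fingers":1},{"linear":[-0.0002,0,0.003],"twist":[0,0,0],"fingers":1},{"linear":[-0.0003,0,0.004],"twist":[0,0,0],"fingers":1}]'
python3 -c "
from h import *
go([.5585,.0243,.092],-94.9)
snap('wrist','w10.png')"
```

```text
time: 18.97
position: [0.5453, -0.1521, 0.1006]
tool_rot: [1.275, 1.164, -1.27]
ft_force: [2.7, 0.4, 6.1]
grip_width: 0.271
pos [ 0.5453 -0.1521  0.1006] lin [0.0086, -0.0022, -0.1769] twist [-0.09, -0.01, -0.22] F [2.69 0.36 6.1 ] t 18.97
```

View pics/w10.png

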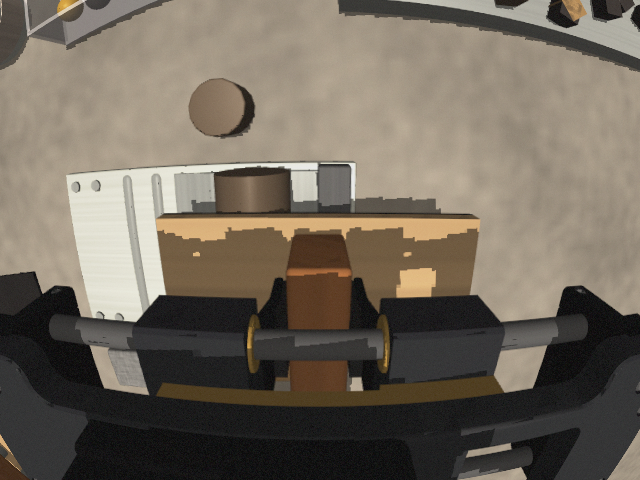

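The core (253,190) is near the crest, with the stop at (335,190) ahead. P is about 8 N.

```bash
python3 -m creep '[{"linear":[-0.0001,0,0.0015],"twist":[0,0,0],"fingers":1},{"linear":[-0.0001,0,0.003],"twist":[0,0,0],"fingers":1},{"linear":[-0.0001,0,0.0045],"twist":[0,0,0],"fingers":1},{"linear":[-0.0001,0,0.006],"twist":[0,0,0],"fingers":1}]'
```

```text
time: 19.35
position: [0.5447, -0.1586, 0.1007]
tool_rot: [1.275, 1.163, -1.271]
ft_force: [1.7, 0.0, 6.8]
grip_width: 0.271
```

```bash
python3 -m creep '[{"linear":[0,0,0.0015],"twist":[0,0,0],"fingers":1},{"linear":[0.0001,0,0.003],"twist":[0,0,0],"fingers":1},{"linear":[0.0002,0,0.0045],"twist":[0,0,0],"fingers":1},{"linear":[0.0003,0,0.006],"twist":[0,0,0],"fingers":1}]'
```

```text
time: 19.68
position: [0.5441, -0.1651, 0.1005]
tool_rot: [1.274, 1.163, -1.271]
ft_force: [1.4, -0.8, 7.4]
grip_width: 0.278
```

```bash
python3 -m creep '[{"linear":[0.0001,0,0.001],"twist":[0,0,0],"fingers":1},{"linear":[0.0002,0,0.002],"twist":[0,0,0],"fingers":1},{"linear":[0.0003,0,0.003],"twist":[0,0,0],"fingers":1},{"linear":[0.0004,0,0.004],"twist":[0,0,0],"fingers":1}]'
python3 -m creep '[{"linear":[0.0001,0,0.001],"twist":[0,0,0],"fingers":1},{"linear":[0.0002,0,0.002],"twist":[0,0,0],"fingers":1},{"linear":[0.0004,0,0.003],"twist":[0,0,0],"fingers":1},{"linear":[0.0005,0,0.004],"twist":[0,0,0],"fingers":1}]'
```

```text
time: 20.02
position: [0.5438, -0.1694, 0.1001]
tool_rot: [1.274, 1.162, -1.272]
ft_force: [1.5, -0.9, 7.7]
grip_width: 0.273
time: 20.35
position: [0.5434, -0.1738, 0.0996]
tool_rot: [1.274, 1.162, -1.272]
ft_force: [2.4, -1.4, 6.8]
grip_width: 0.275
```

```bash
python3 -m creep '[{"linear":[0.0001,0,0.001],"twist":[0,0,0],"fingers":1},{"linear":[0.0003,0,0.002],"twist":[0,0,0],"fingers":1},{"linear":[0.0005,0,0.003],"twist":[0,0,0],"fingers":1},{"linear":[0.0006,0,0.004],"twist":[0,0,0],"fingers":1}]'
python3 -c "
from h import *
snap('wrist','w11.png')"
```

```text
time: 20.68
position: [0.543, -0.1781, 0.099]
tool_rot: [1.274, 1.161, -1.272]
ft_force: [2.4, -2.8, 6.5]
grip_width: 0.27
```

View pics/w11.png

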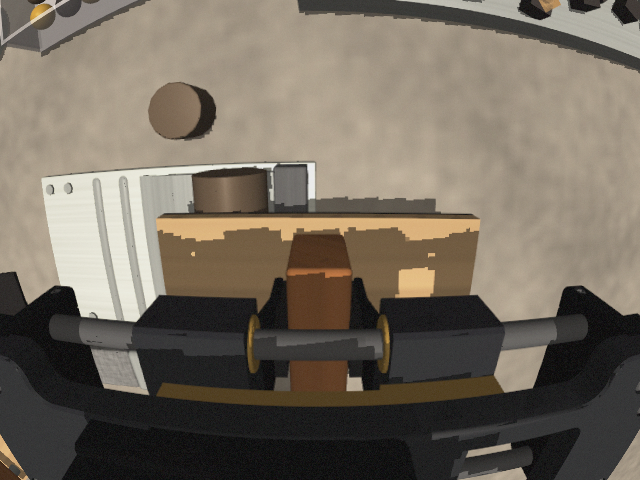

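The core (230,190) is nearly at the stop face (u≈272).

```bash
python3 -m creep '[{"linear":[0.0001,0,0.001],"twist":[0,0,0],"fingers":1},{"linear":[0.0002,0,0.002],"twist":[0,0,0],"fingers":1},{"linear":[0.0002,0,0.003],"twist":[0,0,0],"fingers":1}]'
python3 -m creep '[{"linear":[0,0,0.001],"twist":[0,0,0],"fingers":1},{"linear":[0.0,0,0.002],"twist":[0,0,0],"fingers":1},{"linear":[0.0,0,0.002],"twist":[0,0,0],"fingers":1}]'
python3 -c "
from h import *
snap('wrist','w12.png')"
```

```text
time: 20.98
position: [0.5429, -0.1798, 0.0987]
tool_rot: [1.275, 1.163, -1.271]
ft_force: [3.1, -0.3, 5.7]
grip_width: 0.273
time: 21.23
position: [0.5428, -0.1818, 0.0987]
tool_rot: [1.275, 1.163, -1.271]
ft_force: [2.2, 0.7, 6.0]
grip_width: 0.27
```

View pics/w12.png

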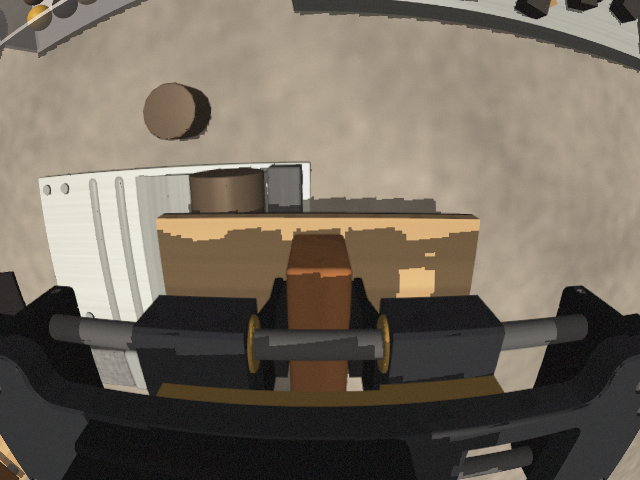

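```bash
python3 -m creep '[{"linear":[0,0,0.001],"twist":[0,0,0],"fingers":1},{"linear":[0.0,0,0.002],"twist":[0,0,0],"fingers":1},{"linear":[0.0,0,0.002],"twist":[0,0,0],"fingers":1}]'
python3 -m creep '[{"linear":[0,0,0.001],"twist":[0,0,0],"fingers":1},{"linear":[0.0,0,0.0015],"twist":[0,0,0],"fingers":1},{"linear":[0.0,0,0.0015],"twist":[0,0,0],"fingers":1}]'
```

```text
time: 21.53
position: [0.5426, -0.1838, 0.0987]
tool_rot: [1.275, 1.163, -1.271]
ft_force: [3.0, -1.2, 6.2]
grip_width: 0.271
time: 21.78
position: [0.5425, -0.1849, 0.0987]
tool_rot: [1.275, 1.163, -1.271]
ft_force: [2.6, 0.1, 5.6]
grip_width: 0.273
```

```bash
python3 -m creep '[{"linear":[0,0,0.001],"twist":[0,0,0],"fingers":1},{"linear":[0.0,0,0.002],"twist":[0,0,0],"fingers":1},{"linear":[0.0,0,0.002],"twist":[0,0,0],"fingers":1}]'
python3 -c "
from h import *
p,d=snap('wrist','w13.png');X=wcloud(d)
cv2.imwrite('pics/w13z.png',cv2.resize(p[150:220,20:340,::-1],None,fx=2.5,fy=4))
z=X[...,2]
m=(z>.025)&(z<.06)&(X[...,0]>.585)&(X[...,0]<.62)&(X[...,1]<-.05)&(X[...,1]>-.25)&(d>0)
for v in (172,176,180,184,190,195,200):
  print(v,[(u,X[v,u].round(4).tolist()) for u in range(180,300,6)][::2])
"
```

```text
time: 22.03
position: [0.5425, -0.1853, 0.0986]
tool_rot: [1.276, 1.165, -1.269]
ft_force: [3.0, 2.5, 6.8]
grip_width: 0.272
172 [(180, [0.6026, -0.096, 0.0091]), (192, [0.6016, -0.1053, 0.0107]), (204, [0.603, -0.1225, 0.0372]), (216, [0.6022, -0.1303, 0.0384]), (228, [0.6014, -0.1378, 0.0393]), (240, [0.6011, -0.1459, 0.0439]), (252, [0.6004, -0.153, 0.0448]), (264, [0.5985, -0.158, 0.0334]), (276, [0.5977, -0.165, 0.0331]), (288, [0.597, -0.1721, 0.0332])]
176 [(180, [0.6006, -0.0987, 0.017]), (192, [0.6029, -0.12, 0.0521]), (204, [0.6025, -0.1284, 0.056]), (216, [0.6019, -0.1357, 0.0579]), (228, [0.6012, -0.1425, 0.0586]), (240, [0.6002, -0.1484, 0.0561]), (252, [0.5988, -0.1538, 0.0503]), (264, [0.5962, -0.1578, 0.0342]), (276, [0.5954, -0.1648, 0.0336]), (288, [0.5948, -0.1719, 0.0343])]
180 [(180, [0.598, -0.0984, 0.0172]), (192, [0.6013, -0.1215, 0.0571]), (204, [0.6009, -0.1297, 0.0612]), (216, [0.6002, -0.1365, 0.0617]), (228, [0.5993, -0.1427, 0.0606]), (240, [0.5983, -0.1485, 0.0577]), (252, [0.5967, -0.1537, 0.0512]), (264, [0.5938, -0.1575, 0.0341]), (276, [0.593, -0.16
[... 709 characters left out ...]
4, -0.171, 0.0336])]
195 [(180, [0.5881, -0.097, 0.018]), (192, [0.5928, -0.1196, 0.0556]), (204, [0.5927, -0.1281, 0.06]), (216, [0.5923, -0.1355, 0.0621]), (228, [0.5913, -0.1414, 0.0598]), (240, [0.5902, -0.1474, 0.0576]), (252, [0.5884, -0.1526, 0.051]), (264, [0.5847, -0.1563, 0.033]), (276, [0.5842, -0.1637, 0.0341]), (288, [0.5834, -0.1707, 0.0334])]
200 [(180, [0.5848, -0.0967, 0.0187]), (192, [0.5902, -0.1195, 0.0565]), (204, [0.5901, -0.128, 0.0608]), (216, [0.5896, -0.135, 0.0618]), (228, [0.6222, -0.1921, 0.2499]), (240, [0.5874, -0.147, 0.0572]), (252, [0.5854, -0.152, 0.0498]), (264, [0.5818, -0.1561, 0.0339]), (276, [0.5812, -0.1634, 0.0344]), (288, [0.5805, -0.1704, 0.0339])]
```

View pics/w13z.png

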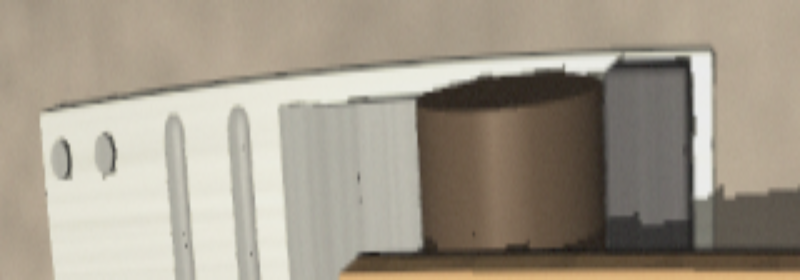

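```bash
python3 -m creep '[{"linear":[0,0,0.001],"twist":[0,0,0],"fingers":1},{"linear":[0.0,0,0.001],"twist":[0,0,0],"fingers":1},{"linear":[0.0,0,0.001],"twist":[0,0,0],"fingers":1}]'
```

```text
time: 22.33
position: [0.5423, -0.1858, 0.0985]
tool_rot: [1.276, 1.166, -1.269]
ft_force: [2.6, 4.0, 7.1]
grip_width: 0.271
```

Tangential force climbs to 4 N, so the core is home against the stop. Lifting straight up.

```bash
python3 -m creep '[{"linear":[-0.001,0,0],"twist":[0,0,0],"fingers":1},{"linear":[-0.002,0,0],"twist":[0,0,0],"fingers":1},{"linear":[-0.006,0,0],"twist":[0,0,0],"fingers":1},{"linear":[-0.015,0,0],"twist":[0,0,0],"fingers":1},{"linear":[-0.035,0,0],"twist":[0,0,0],"fingers":1},{"linear":[-0.05,0,0],"twist":[0,0,0],"fingers":1},{"linear":[-0.05,0,0],"twist":[0,0,0],"fingers":1},{"linear":[-0.05,0,0],"twist":[0,0,0],"fingers":1}]'
python3 -c "
from h import *
go([.487,.2221,.13],-84.8)
snap('wrist','w14.png')"
```

```text
time: 23.0
position: [0.5403, -0.188, 0.1478]
tool_rot: [1.272, 1.166, -1.274]
ft_force: [0.3, -0.5, -2.0]
grip_width: 0.267
pos [ 0.5403 -0.188   0.1478] lin [0.0173, -0.0888, -0.4039] twist [-10.2, 0.07, -0.01] F [ 0.34 -0.49 -1.99] t 23.0
```

View pics/w14.png

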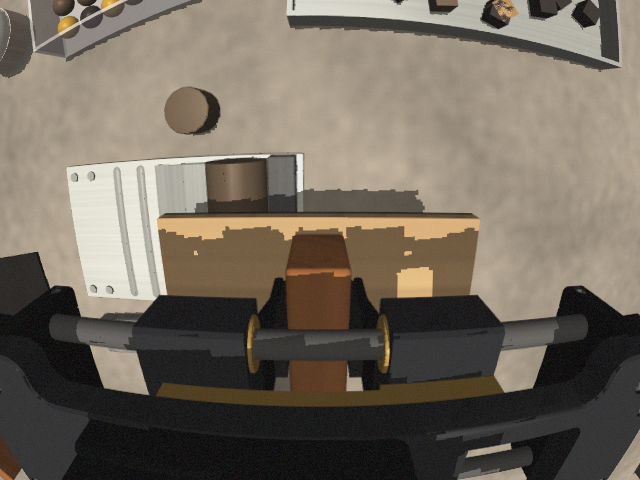

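The core stays at the stop, at (237,185). Returning to the mat.

```bash
python3 -m creep '[{"linear":[0,-0.005,-0.02],"twist":[0,0,0],"fingers":1},{"linear":[0,-0.012,-0.055],"twist":[-1,0,0],"fingers":1},{"linear":[0,-0.02,-0.09],"twist":[-2,0,0],"fingers":1},{"linear":[0,-0.0275,-0.125],"twist":[-3,0,0],"fingers":1},{"linear":[0,-0.035,-0.16],"twist":[-4,0,0],"fingers":1},{"linear":[0,-0.043,-0.195],"twist":[-5,0,0],"fingers":1},{"linear":[0,-0.05,-0.23],"twist":[-6,0,0],"fingers":1},{"linear":[0,-0.058,-0.265],"twist":[-7,0,0],"fingers":1}]'
python3 -c "
from h import *
go([.487,.2221,.13],-84.8)"
```

```text
time: 23.72
position: [0.5041, 0.0828, 0.1461]
tool_rot: [1.181, 1.227, -1.185]
ft_force: [0.4, 0.4, -1.9]
grip_width: 0.272
pos [0.5041 0.0828 0.1461] lin [0.016, -0.012, -0.1399] twist [-3.13, 0.04, 0.14] F [ 0.39  0.38 -1.86] t 23.72
```

```bash
python3 -m creep '[{"linear":[0,-0.003,-0.035],"twist":[-1,0,0],"fingers":1},{"linear":[0,-0.006,-0.07],"twist":[-2,0,0],"fingers":1},{"linear":[0,-0.009,-0.10],"twist":[-3,0,0],"fingers":1},{"linear":[0,-0.011,-0.125],"twist":[-3.1,0,0],"fingers":1},{"linear":[0.01,-0.012,-0.138],"twist":[-3.1,0,0],"fingers":1},{"linear":[0.03,-0.012,-0.14],"twist":[-3.1,0,0],"fingers":1},{"linear":[0.05,-0.012,-0.14],"twist":[-3.1,0,0],"fingers":1},{"linear":[0.05,-0.012,-0.14],"twist":[-3.1,0,0],"fingers":1}]'
python3 -m creep '[{"linear":[0,0,0],"twist":[0,0,0],"fingers":1},{"linear":[0,0,0],"twist":[0,0,0],"fingers":1}]'
python3 -c "
from h import *
go([.487,.2221,.042],-84.8)
snap('wrist','w15.png')"
```

```text
time: 24.38
position: [0.4848, 0.2196, 0.0925]
tool_rot: [1.135, 1.256, -1.15]
ft_force: [-1.4, -2.2, -2.7]
grip_width: 0.27
time: 24.55
position: [0.4888, 0.2209, 0.0977]
tool_rot: [1.143, 1.25, -1.144]
ft_force: [1.0, 0.3, -3.2]
grip_width: 0.27
pos [0.4888 0.2209 0.0977] lin [0.0557, -0.0016, -0.0013] twist [-0.09, 0.0, 0.02] F [ 0.98  0.25 -3.25] t 24.55
```

View pics/w15.png

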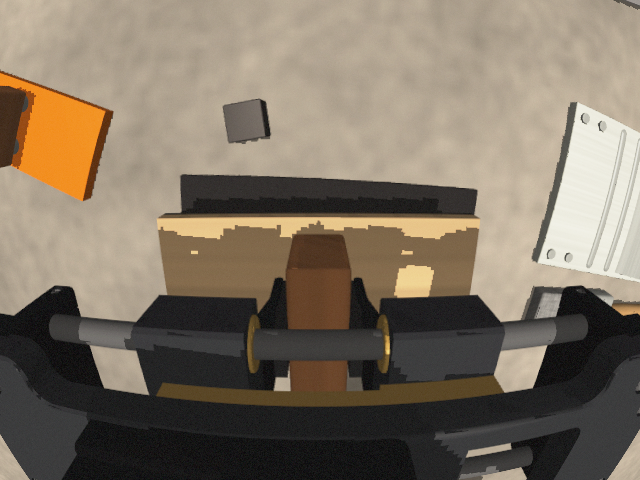

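```bash
python3 -c "
from h import *
go([.482,.217,.043],-84.8)"
python3 -m creep '[{"linear":[0.015,-0.003,0.001],"twist":[0,0,0],"fingers":1},{"linear":[0.03,-0.006,0.003],"twist":[0,0,0],"fingers":1},{"linear":[0.04,-0.006,0.003],"twist":[0,0,0],"fingers":1},{"linear":[0.046,-0.006,0.003],"twist":[0,0,0],"fingers":1},{"linear":[0.050,-0.006,0.003],"twist":[0,0,0],"fingers":1},{"linear":[0.0525,-0.006,0.003],"twist":[0,0,0],"fingers":1},{"linear":[0.0525,-0.006,0.003],"twist":[0,0,0],"fingers":1},{"linear":[0.0525,-0.006,0.003],"twist":[0,0,0],"fingers":1}]'
python3 -c "
from h import *
go([.482,.217,.042],-84.8)"
```

```text
pos [0.4893 0.2211 0.0983] lin [0.0553, -0.0077, 0.0035] twist [-0.1, -0.01, -0.06] F [-0.29 -0.61 -2.28] t 24.6
time: 25.27
position: [0.4834, 0.218, 0.0455]
tool_rot: [1.143, 1.25, -1.142]
ft_force: [0.0, 0.1, -1.9]
grip_width: 0.272
pos [0.4834 0.218  0.0455] lin [0.0035, -0.0015, 0.0009] twist [-0.06, -0.02, -0.04] F [ 0.02  0.13 -1.88] t 25.27
```

```bash
python3 -m creep '[{"linear":[0.001,0,0],"twist":[0,0,0],"fingers":1},{"linear":[0.002,0,0],"twist":[0,0,0],"fingers":1},{"linear":[0.003,0,0],"twist":[0,0,0],"fingers":1},{"linear":[0.0035,0,0],"twist":[0,0,0],"fingers":1},{"linear":[0.0035,0,0],"twist":[0,0,0],"fingers":1}]'
python3 -m creep '[{"linear":[0.0003,0,0],"twist":[0,0,0],"fingers":1},{"linear":[0.0003,0,0],"twist":[0,0,0],"fingers":1}]'
```

```text
time: 25.68
position: [0.4832, 0.2178, 0.0419]
tool_rot: [1.143, 1.25, -1.143]
ft_force: [-0.7, -0.8, 0.8]
grip_width: 0.273
time: 25.85
position: [0.4832, 0.2178, 0.0417]
tool_rot: [1.143, 1.25, -1.143]
ft_force: [-0.8, -0.4, 3.5]
grip_width: 0.27
```

Seated on the mat. Releasing.

```bash
python3 -m creep '[{"linear":[0,0,0],"twist":[0,0,0],"fingers":0.3},{"linear":[0,0,0],"twist":[0,0,0],"fingers":0},{"linear":[0,0,0],"twist":[0,0,0],"fingers":-0.5},{"linear":[0,0,0],"twist":[0,0,0],"fingers":-1},{"linear":[0,0,0],"twist":[0,0,0],"fingers":-1},{"linear":[0,0,0],"twist":[0,0,0],"fingers":-1},{"linear":[0,0,0],"twist":[0,0,0],"fingers":-1},{"linear":[0,0,0],"twist":[0,0,0],"fingers":-1}]' 20
python3 -m creep '[{"linear":[0,0,0],"twist":[0,0,0],"fingers":-1},{"linear":[0,0,0],"twist":[0,0,0],"fingers":-1},{"linear":[-0.01,0,0],"twist":[0,0,0],"fingers":-1},{"linear":[-0.03,0,0],"twist":[0,0,0],"fingers":-1},{"linear":[-0.06,0,0],"twist":[0,0,0],"fingers":-1},{"linear":[-0.1,0,0],"twist":[0,0,0],"fingers":-1},{"linear":[-0.14,0,0],"twist":[0,0,0],"fingers":-1},{"linear":[-0.16,0,0],"twist":[0,0,0],"fingers":-1}]'
```

```text
time: 26.52
position: [0.483, 0.2177, 0.0412]
tool_rot: [1.143, 1.25, -1.143]
ft_force: [0.1, -0.3, -1.3]
grip_width: 0.788
time: 27.18
position: [0.4845, 0.2192, 0.2069]
tool_rot: [1.147, 1.247, -1.137]
ft_force: [1.2, 0.1, 0.6]
grip_width: 0.998
```

```bash
python3 -m creep '[{"linear":[0,0,0],"twist":[0,0,0],"fingers":-1},{"linear":[0,0,0],"twist":[0,0,0],"fingers":-1},{"linear":[0,0,0],"twist":[0,0,0],"fingers":-1}]'; python3 -c "
from h import *
snap('wrist','w16.png');snap('top','t16.png')"
```

```text
time: 27.43
position: [0.4824, 0.2174, 0.2007]
tool_rot: [1.142, 1.25, -1.144]
ft_force: [0.3, 0.4, 0.1]
grip_width: 0.998
```

View pics/w16.png

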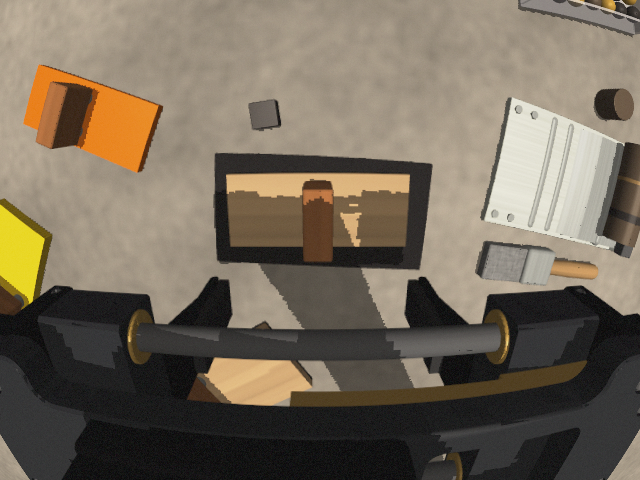

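View pics/t16.png

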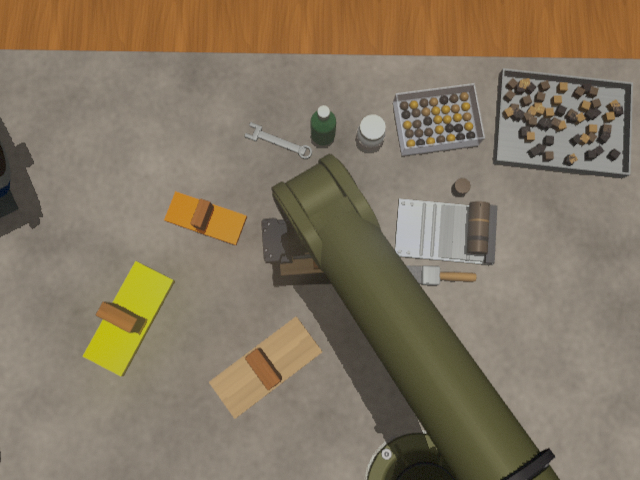

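The board lies flat on the mat (wrist 318,212). The core is against the stop (top 479,228). The bystanders are where they were. A quick numeric check before handing in:

Run:
```python
from h import *
d=np.load('pics/t16.png.npy');X=cloud('top',d);z=X[...,2]
r=(X[...,0]>.47)&(X[...,0]<.62)&(X[...,1]>-.2)&(X[...,1]<-.08)&(d>0)&(z<.1)
c=X[r&(z>.054)];q=c[:,:2];w,V=np.linalg.eigh(np.cov(q.T));a=V[:,1]*np.sign(V[0,1]);print('core',q.mean(0).round(4),np.degrees(np.arctan2(a[1],a[0])).round(2),'ztop',np.percentile(c[:,2],90).round(4))
s=X[r&(z>.03)&(z<.038)&(X[...,1]<-.155)];print('stop',cv2.minAreaRect(s[:,:2].astype(np.float32)))
dw=np.load('pics/w16.png.npy');W=wcloud(dw);zw=W[...,2]
m=(abs(W[...,0]-.482)<.06)&(abs(W[...,1]-.217)<.11)&(dw>0)
for lo,hi in((.011,.022),(.06,.08),(.002,.007)):
  k=m&(zw>lo)&(zw<hi);print(lo,k.sum(),cv2.minAreaRect(W[k][:,:2].astype(np.float32)),np.median(zw[k]))
for cl in ('core',):print(nets.place_of('top',cl)[:2])
```

```text
core [ 0.5451 -0.1291] -4.39 ztop 0.0631
stop ((0.5355794429779053, -0.1640130579471588), (0.016680115833878517, 0.12966784834861755), 86.63578796386719)
0.011 11084 ((0.4831275939941406, 0.2182345986366272), (0.07097486406564713, 0.17062360048294067), 5.176281452178955) 0.014978321815563467
0.06 2248 ((0.48371878266334534, 0.21789711713790894), (0.06014315411448479, 0.024158738553524017), 5.4571943283081055) 0.06984706490479706
0.002 8336 ((0.4783860445022583, 0.21417349576950073), (0.11079230904579163, 0.2102954089641571), 2.33794903755188) 0.0030583924706423515
[{'centre': [0.5477, -0.1315, 0.0402], 'conf': 0.58}, {'centre': [0.4843, 0.2189, 0.0013], 'conf': 0.44}]
```

Core top is about 63 mm, axis at the seat, and the board is flat inside the mat. Handing in.

```bash
python3 -c "
from h import *
print(job.close_job())"
```

```text
the job is handed in; nothing more can be done
None
```

I rolled the core home under the board, put the board back flat on its mat and handed the job in. It took about 27.5 s of the 72 s.

- **Rolling:** I picked the plain board up by its grip and pressed at about 7–10 N. That is from force readings at the end of each move, so peaks between readings were not seen. The core went over the low rib, up the ramp, over the sole rib and against the stop. The push against the stop read about 4 N before I lifted the board straight off.
- **Core:** The last check showed its axis at about (0.545, -0.129), in line with the stop and at the expected seat. Its top was about 63 mm above the worktop, so the sole is packed up by roughly 8 mm. I did not measure any remaining gap at the stop; the last pictures show the core against it.
- **Board:** It is flat and fully inside the mat, about 5 mm nearer the mat's centre than at the start. The gripper is open and clear above it.
- **Bystanders:** They look unmoved in the top and wrist pictures; I did not measure them.
- **Disagreements:** The top and wrist cameras differed by about 1° on the bed's direction, so I used a value between them. In the final check, the network placed the core about 2–3 mm from the depth measurement, with low confidence.

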